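Unload the light-curing box into the bottle lane

TASK

The curing run is over: first slide the lamp dimmer down to the green mark, and only then raise the curing box's lid by pushing it up past its balance point so that it stays fully open by itself. Take every bottle out of the chamber and stand it upright in the shallow blue lane, and stand the bottles that were knocked over on the bench upright in the lane too, so that in the end all bottles stand there in one row, those already in it included. Leave the lid open and the dimmer at the mark, and do not disturb the wash bottle, the dishes or the tape.

Things in the scene. Friction and masses are not known exactly. Their poses are not given: they have to be found in the camera images.
- curing_box: light-curing box standing fixed on the bench. Origin under the middle of its chamber, at bench level; -x is its front (handle side), +x its back (hinge side), z up. Chamber: open-topped, outside 176 mm (x) by 254 mm (y), walls 12 mm thick, rim 86 mm high, inner floor 8 mm high. On its -y side a grey control pod 176 mm (x) by 90 mm (y), y from -127 to -217 mm, flat top 82 mm high, carries the lamp dimmer.
- lid (a joint): hinge of the chamber's lid, rad: 0 shut, 1.95 fully open against its stop. The lid (176 x 254 x 16 mm, 0.4 kg, white frame, orange window) turns about the box's y axis, along the back edge of the rim; nothing but its weight holds it: it balances at about 1.6 and falls shut from below that, falls open from above it.
- lid_hinge (a point): point on the lid's hinge axis, in the middle of the chamber's back rim, 86 mm above the bench.
- lid_handle (a point): middle of the lid's dark steel bar handle: a round bar 10 mm thick and 110 mm long, parallel to the hinge, held out 35 mm in front of the lid's front edge, 211 mm from the hinge axis and 95 mm above the bench when shut.
- dimmer (a joint): lamp dimmer, m: 0 at the front end of its slot (dark), 0.10 at the back end (brightest). It slides along the box's x axis with 1.5 N of friction and stays where it is left.
- dimmer_top (a point): centre of the top of the dimmer's black grip (white pointer line across it): 16 mm along the slot, 24 mm across, standing 27 mm above the pod's top.
- mark: green set-point pointer lying on the pod beside the slot (26 mm to the -y side of it), fixed. Origin on the pointer's centre line, axes as the box's: the dimmer is at the mark when its white line is level with the pointer, that is when dimmer_top and mark agree along the box's x axis.
- lane: bottle lane: shallow blue-anodised channel fixed on the bench, 54 mm (x) by 380 mm (y, its length), made of a 4 mm floor and a rim 4 mm thick and 10 mm high all round (46 x 372 mm inside). Origin under its middle at bench level. Two bottles already stand in it.
- bottle_a: square amber sample bottle with a paper label band and a round black screw cap, free to move: body 28 x 28 x 50 mm, cap 23 mm across reaching 70 mm above the base, 60 g (40 to 85 g). Origin at the centre of its base, z along the bottle towards the cap, x and y square to the body's faces. Starts standing in the chamber. May be absent.
- bottle_b: square amber sample bottle with a paper label band and a round black screw cap, free to move: body 28 x 28 x 50 mm, cap 23 mm across reaching 70 mm above the base, 60 g (40 to 85 g). Origin at the centre of its base, z along the bottle towards the cap, x and y square to the body's faces. Starts standing in the chamber. May be absent.
- bottle_c: square amber sample bottle with a paper label band and a round black screw cap, free to move: body 28 x 28 x 50 mm, cap 23 mm across reaching 70 mm above the base, 60 g (40 to 85 g). Origin at the centre of its base, z along the bottle towards the cap, x and y square to the body's faces. Starts standing in the chamber. May be absent.
- bottle_d: square amber sample bottle with a paper label band and a round black screw cap, free to move: body 28 x 28 x 50 mm, cap 23 mm across reaching 70 mm above the base, 60 g (40 to 85 g). Origin at the centre of its base, z along the bottle towards the cap, x and y square to the body's faces. Starts standing in the chamber. May be absent.
- bottle_e: square amber sample bottle with a paper label band and a round black screw cap, free to move: body 28 x 28 x 50 mm, cap 23 mm across reaching 70 mm above the base, 60 g (40 to 85 g). Origin at the centre of its base, z along the bottle towards the cap, x and y square to the body's faces. Starts lying on the bench, knocked over.
- bottle_f: square amber sample bottle with a paper label band and a round black screw cap, free to move: body 28 x 28 x 50 mm, cap 23 mm across reaching 70 mm above the base, 60 g (40 to 85 g). Origin at the centre of its base, z along the bottle towards the cap, x and y square to the body's faces. Starts lying on the bench, knocked over.
- bottle_g: square amber sample bottle with a paper label band and a round black screw cap, free to move: body 28 x 28 x 50 mm, cap 23 mm across reaching 70 mm above the base, 60 g (40 to 85 g). Origin at the centre of its base, z along the bottle towards the cap, x and y square to the body's faces. Starts standing in the lane.
- bottle_h: square amber sample bottle with a paper label band and a round black screw cap, free to move: body 28 x 28 x 50 mm, cap 23 mm across reaching 70 mm above the base, 60 g (40 to 85 g). Origin at the centre of its base, z along the bottle towards the cap, x and y square to the body's faces. Starts standing in the lane.
- wash_bottle: white wash bottle with orange cap and spout, 64 mm across, 175 mm tall. Bystander; origin under its middle.
- dishes: stack of two round dishes, 90 mm across, 29 mm high. Bystander; origin under its middle.
- tape_roll: blue roll of tape lying flat, 90 mm across, 22 mm high. Bystander; origin under its middle.
There are look-alikes about, which are no part of the job. Leave any red look-alike of the bottle_f alone.

How it is judged (in metres and radians):
On the way, in this order (a step that is already met when the one before it is completed fails the run):
1. the dimmer is at the green mark (x of dimmer_top in the frame of mark between -0.006 and 0.006 m), for 0.2 s.
2. the lid stays fully open by itself, untouched (value of joint lid above 1.8 rad and contact force between lid and the fingers below 0.2 N and contact force between lid and the arm below 0.2 N), for 0.5 s.
At the end, for the whole second after the job is handed in: Dimmer line within 6 mm of the green mark; lid at rest, open beyond 1.8 rad; every bottle present stands cap up (within 0.1 rad of vertical) and still on the lane's floor, inside its rim (all of step 1 and value of joint lid above 1.8 rad and velocity of joint lid between -0.05 and 0.05 rad/s and x of bottle_a in the frame of lane between -0.014 and 0.014 m and y of bottle_a in the frame of lane between -0.178 and 0.178 m and z of bottle_a in the frame of lane between 0 and 0.008 m and angle between each of bottle_a, bottle_b, bottle_c, bottle_d, bottle_e, bottle_f, bottle_g, bottle_h's own z axis and vertical below 0.1 rad and linear speed of each of bottle_a, bottle_b, bottle_c, bottle_d, bottle_e, bottle_f, bottle_g, bottle_h below 0.02 m/s and x of bottle_b in the frame of lane between -0.014 and 0.014 m and y of bottle_b in the frame of lane between -0.178 and 0.178 m and z of bottle_b in the frame of lane between 0 and 0.008 m and x of bottle_c in the frame of lane between -0.014 and 0.014 m and y of bottle_c in the frame of lane between -0.178 and 0.178 m and z of bottle_c in the frame of lane between 0 and 0.008 m and x of bottle_d in the frame of lane between -0.014 and 0.014 m and y of bottle_d in the frame of lane between -0.178 and 0.178 m and z of bottle_d in the frame of lane between 0 and 0.008 m and x of bottle_e in the frame of lane between -0.014 and 0.014 m and y of bottle_e in the frame of lane between -0.178 and 0.178 m and z of bottle_e in the frame of lane between 0 and 0.008 m and x of bottle_f in the frame of lane between -0.014 and 0.014 m and y of bottle_f in the frame of lane between -0.178 and 0.178 m and z of bottle_f in the frame of lane between 0 and 0.008 m and x of bottle_g in the frame of lane between -0.014 and 0.014 m and y of bottle_g in the frame of lane between -0.178 and 0.178 m and z of bottle_g in the frame of lane between 0 and 0.008 m and x of bottle_h in the frame of lane between -0.014 and 0.014 m and y of bottle_h in the frame of lane between -0.178 and 0.178 m and z of bottle_h in the frame of lane between 0 and 0.008 m); the robot touches nothing.
It fails at once if the lid is raised (over 0.3 rad) while the lamp is still brighter than the mark (dimmer over 12 mm above it) (value of joint lid above 0.3 rad and x of dimmer_top in the frame of mark above 0.012 m).
It fails at once if wash bottle is disturbed (moved over 30 mm) (distance of wash_bottle from where it was at the start of the episode above 0.03 m).
It fails at once if dishes is disturbed (moved over 30 mm) (distance of dishes from where it was at the start of the episode above 0.03 m).
It fails at once if tape roll is disturbed (moved over 30 mm) (distance of tape_roll from where it was at the start of the episode above 0.03 m).
Of bottle_a, bottle_b, bottle_c, bottle_d only 2 to 3 are there at a start; the rules pass over those that are not, and their reading is None.
At some moment in a run one of bottle_e, bottle_f may be knocked a few centimetres aside while the robot is not near it.
Once in a run the grip may slacken for a moment while it holds something.
It also fails if it takes over 210 s, if anything falls off the work surface, if the arm or the gripper's body presses on something with over 40 N, if the wrist force passes 120 N, or if a joint passes its speed limit or range.

ROBOT

A 6-joint arm with a two-finger parallel gripper is mounted at the origin on the work surface. World frame = base frame: x ahead of the robot, y to its left, z up, the work surface at z = 0. Lengths are in mm, angles in rad, forces in N, time in s.
With the tool pointing down it reaches from about 350 to 725 mm from the base axis. Payload 6 kg.
Tool frame: the origin (TCP) lies midway between the tips of the shut fingers; the grasp point (between the pads) lies 19 mm behind it (pinch_z is the distance from the TCP to the grasp point, in mm); z points along the fingers, y is the line along which they close (so a half turn about z gives the same grasp; the last joint's range is limited). The gripper opens to 85 mm and grips with 20 to 120 N. Pads are 22 mm wide; open, the fingers measure 114 mm over their backs; the gripper's body (76 mm by 85 mm) begins 54 mm behind the grasp point. The pads swing forward as they close: fully open they stand 13 mm farther back than shut.
Start: joints at [1.655, 0.04, 0.085, 0, -1.615, -0.334], TCP at [148.301, 581.361, 231.261] pointing down, gripper open.
Joint ranges: [-2.56, 2.56], [-1.29, 2.01], [-1.08, 1.49], [-3.29, 1.98], [-2.81, -0.18], [-2.99, 2.99]. Speed limits (rad/s): [2.57, 2.57, 3.01, 3.14, 3.14, 3.14].

INTERFACE

Orientations are given as [roll, pitch, yaw] about the fixed x, y, z axes, in that order (R = Rz(yaw) Ry(pitch) Rx(roll)).
In Python, from bench import get_state, camera, sign_off, pinch_z gives the robot as it stands.
- The arm moves only by the tool play_rows, never from a script. Its argument "motion" is a list of rows, each a list of 2 entries, a list of its own where there are three numbers: the shift along the world's x, y, z scaled (see below), then the turn, a rotation vector about the world's x, y, z scaled (see below). In form: [[[dx, dy, dz], [ax, ay, az]], ...]. A call has 1 to 20 rows; each row shifts and turns the commanded pose from where the row before left it; what a row does not reach is not made up. The controller multiplies each number of a shift by 0.03 m and each number of a turn by 0.12 rad. A row lasts 1/12 s, in which the tool goes at most 41.7 mm and 7.16 degrees, less where a joint would pass 70% of its speed; a pose out of reach is approached as far as the arm can. A call with a number of a shift or a turn outside -1 to 1 is refused whole. A call with a gripper value outside its range is refused whole. "jaw" is the gripper command: -1 is fully open, 1 is shut, values between are in proportion, set as the call begins (left out, the last holds). The fingers move at their own pace and stop on an object; "grip_force" is the grip in N (left out, the last holds). Time passes only in rows, so rows that do not move let the fingers close. It gives the time, the measured TCP pose, the force, the opening and the grip force at its end, in the units of the state.
- get_state(): the state, without advancing time (a new reading comes with each control period).
- camera(name): name is "scene" or "top" or "wrist"; returns a dict with "img" (400x640x3 uint8, blue, green, red), "range_z" (400x640 float32, mm along the optical axis (not along the pixel's ray), 0 where there is no reading), "fovy" (degrees; the focal length in pixels is half the picture's height over the tangent of half this angle, whatever the lens; pixels are square), "cx", "cy" (the principal point, pixels), "pose" (4x4, takes a point from camera to world coordinates). Camera axes: x right, y down, z forward; pixel columns grow to the right and rows downward; lengths in mm; the calibration is good to about 2 mm. A picture is of the moment at which its call begins.
- sign_off(): hands the job in; it is judged then, once.
The state is a dict: "clock": time; "joint_positions": joint angles; "qvel": joint speeds; "tau": joint torques, N m; "tcp_pos": TCP position; "eef_rot": TCP orientation; "contact_force": force on the tool from outside, world axes, zero at the start; "wrist_torque": the same for the moment, N m; "gripper_width": finger opening in mm; "gripper_force": force on a finger pad.
Only numpy, scipy, OpenCV 4.12 (cv2) and the standard library are available. Lean on these libraries where they do the work, as an engineer would, in place of code of your own. Each camera call takes 0.05 s, during which the arm holds its last target. There are 200 camera calls.

## Working session

There is one attempt and no reset: what is moved stays moved. The work goes in short steps, Python scripts to look and compute and a tool call to move; the robot and the scene stay as the last step left them, time stands still between calls to the robot, and variables do not carry over. Pictures are saved under pics/ and viewed, at most 14 in all, crops included, and the job is handed in when it is done.

Besides the shell and the picture viewer there is one more tool, called after "Request:" as name([rows], argument=value, ...), one row to a line, values as JSON. play_rows: Moves the arm, as the interface text tells. Its arguments: {"type":"object","properties":{"motion":{"type":"array","items":{"type":"array"}},"jaw":{"type":"number"},"grip_force":{"type":"number"}},"required":["motion"]}

```bash
mkdir -p pics; ls; cat > h.py <<'E'
import numpy as np, cv2
from bench import get_state, camera, sign_off, pinch_z
def snap(name,fn=None):
    c=camera(name)
    if fn: cv2.imwrite('pics/'+fn,c['img'])
    return c
def K(c):
    f=200/np.tan(np.radians(c['fovy'])/2); return f,c['cx'],c['cy']
def pts(c):
    f,cx,cy=K(c); v,u=np.mgrid[:400,:640]; z=c['range_z']
    P=np.stack([(u-cx)/f*z,(v-cy)/f*z,z],-1); T=np.array(c['pose'])
    W=P@T[:3,:3].T+T[:3,3]; W[z<=0]=np.nan; return W
def ray(c,u,v,h):
    f,cx,cy=K(c); T=np.array(c['pose']); d=T[:3,:3]@np.array([(u-cx)/f,(v-cy)/f,1]); o=T[:3,3]
    return o+d*(h-o[2])/d[2]
def proj(c,p):
    f,cx,cy=K(c); T=np.array(c['pose']); q=T[:3,:3].T@(np.array(p)-T[:3,3]); return q[0]/q[2]*f+cx,q[1]/q[2]*f+cy
E
python3 - <<'E'
from h import *
print(pinch_z,get_state())
for n in('top','scene'):
    c=snap(n,n+'0.png'); print(n,c['fovy'],c['cx'],c['cy'],np.round(c['pose'],3).tolist())
    np.savez('/tmp/'+n+'0.npz',**c)
E
```

```text
pics
18.700000000000003 {'clock': 0.0, 'joint_positions': array([ 1.65469406e+00,  4.07752226e-02,  8.37608666e-02, -4.14994965e-04,
       -1.61547752e+00, -3.33718495e-01]), 'qvel': array([ 5.91546662e-05,  7.55513695e-04, -1.84251333e-03, -5.96827411e-04,
        8.29150995e-05,  8.40669638e-04]), 'tau': array([ 9.79504948e-04, -3.68192446e+01,  3.47409546e+01,  6.93223625e+00,
       -5.34757957e-03,  1.32317248e-05]), 'tcp_pos': array([148.18420744, 581.06919122, 230.28164796]), 'eef_rot': array([ 3.13985484e+00, -1.63653684e-04, -2.49802439e-01]), 'contact_force': array([ 0.72277521, -0.31101085,  0.55491294]), 'wrist_torque': array([-0.01962489,  0.00690235,  0.03794565]), 'gripper_force': 0.0, 'gripper_width': 85.69762190616677}
top 57.648177064565786 320.41668677693707 197.83025469454384 [[0.018, -0.995, 0.1, 468.501], [-1.0, -0.018, 0.005, -25.741], [-0.003, -0.101, -0.995, 1292.784], [0.0, 0.0, 0.0, 1.0]]
scene 49.83493581508475 319.9216003894519 199.16481139378286 [[0.594, 0.506, -0.625, 1384.496], [0.804, -0.381, 0.456, -593.549], [-0.007, -0.774, -0.633, 876.443], [0.0, 0.0, 0.0, 1.0]]
```

View pics/top0.png

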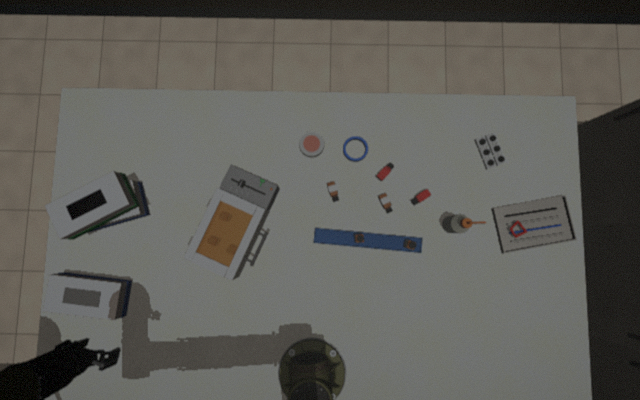

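View pics/scene0.png

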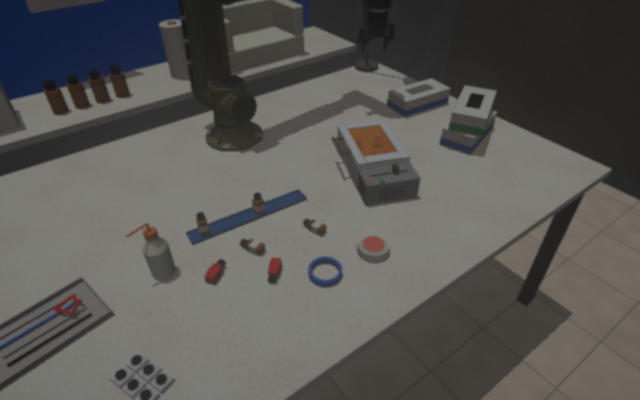

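Top view: the box has its window at about (225,235), pod at (250,187) and handle at (258,245). The blue lane is at (368,240), with bottles in it at (358,238) and (410,243). Amber bottles lie at (333,190) and (385,203). Red look-alikes lie at (385,172) and (420,197), and I'll leave those alone. The dishes are at (312,145), the tape at (355,149) and the wash bottle at (458,222).

```bash
python3 - <<'E'
from h import *
c=dict(np.load('/tmp/top0.npz')); W=pts(c); s=dict(np.load('/tmp/scene0.npz')); WS=pts(s)
def rect(P):
    (x,y),(w,h),a=cv2.minAreaRect(P[:,:2].astype(np.float32)); return [round(v,1) for v in (x,y,w,h,a)]
v,u=np.mgrid[:400,:640]
bx=(u>185)&(u<285)&(v>155)&(v<285)
z=W[...,2]
print('bench z',np.nanmedian(z[300:390,400:500]))
print('high hist',np.histogram(z[bx],bins=[-10,10,40,60,75,80,85,90,95,100,105,110,120])) 
print('all>70',rect(W[bx&(z>70)]))
print('lid>96',rect(W[bx&(z>96)&(z<108)]))
hsv=cv2.cvtColor(c['img'],cv2.COLOR_BGR2HSV)
bl=(hsv[...,0]>100)&(hsv[...,0]<125)&(hsv[...,1]>120)&(u>305)&(u<430)&(v>215)&(v<260)
print('lane',bl.sum(),rect(np.array([ray(c,a,b,10) for b,a in np.argwhere(bl)])))
g=cv2.resize(c['img'][130:290,180:340],(800,800),interpolation=cv2.INTER_CUBIC)[:600]
g2=cv2.resize(c['img'][150:260,300:440],None,fx=5.6,fy=5.4,interpolation=cv2.INTER_CUBIC)
cv2.imwrite('pics/cropbox.png',cv2.convertScaleAbs(g,alpha=1.6)); cv2.imwrite('pics/croplane.png',cv2.convertScaleAbs(g2,alpha=1.6))
E
```

```text
bench z -0.6815288998681126
high hist (array([6574,  132,   92,   73,  392,  896,  113,  157, 1743, 2234,  310,
         10]), array([-10,  10,  40,  60,  75,  80,  85,  90,  95, 100, 105, 110, 120]))
all>70 [503.1, 259.7, 226.0, 344.5, 66.4]
lid>96 [485.2, 262.9, 216.7, 308.9, 66.9]
lane 598 [453.5, -187.1, 369.1, 43.7, 85.8]
```

View pics/cropbox.png

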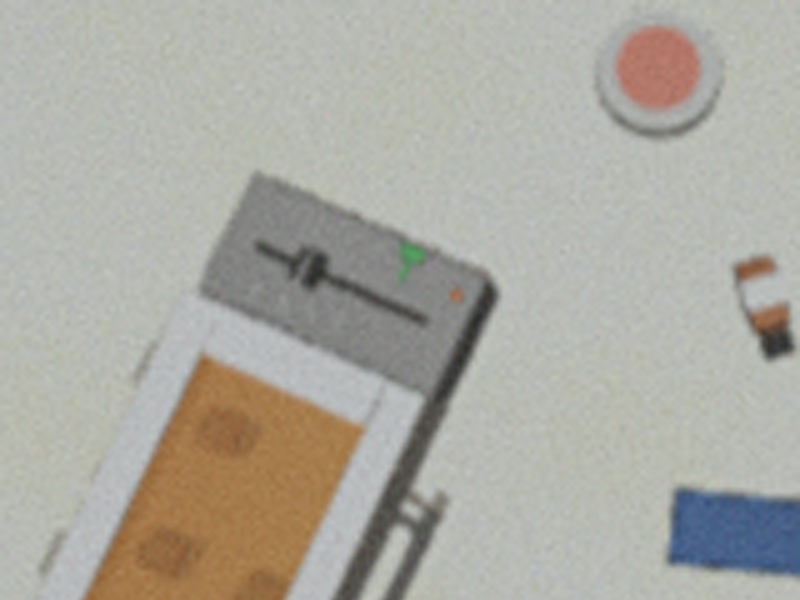

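View pics/croplane.png

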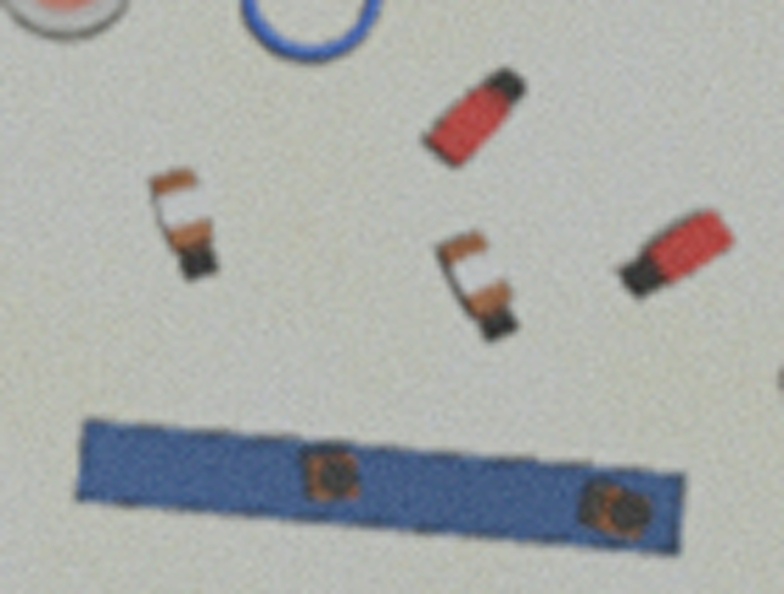

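```bash
python3 - <<'E'
from h import *
c=dict(np.load('/tmp/top0.npz'));W=pts(c)
b=lambda x,y,h: ray(c,180+x/5-.4,130+y/5-.4,h)
A=b(258,172,82);B=b(492,284,82)
d=A-B; print('A,B',A,B,np.linalg.norm(d),'yaw',np.arctan2(d[1],d[0]))
for n,x,y,h in[('s1',258,245,82),('s0',427,321,82),('dim',311,267,109),('mark',411,255,82),('marktip',403,279,82),('C',430,396,102),('handle end',440,505,95)]: print(n,b(x,y,h).round(1))
s1,s0=b(258,245,82),b(427,321,82); print('slot yaw',np.arctan2(*(s1-s0)[[1,0]]),np.linalg.norm(s1-s0))
# depth check dimmer
v,u=np.mgrid[:400,:640]
m=(abs(u-242)<12)&(abs(v-183)<12)&(W[...,2]>95)
print('dim depth',m.sum(),W[m].mean(0))
l=lambda x,y,h: ray(c,300+x/5.6-.4,150+y/5.4-.4,h)
for n,cap,base in[('e',(200,265),(172,178)),('f',(498,325),(462,240))]:
    p,q=l(*cap,12),l(*base,20); print(n,'cap',p.round(1),'base',q.round(1))
for n,x,y in[('h left(g)',338,477),('right',630,513)]: print(n,'cap',l(x,y,70).round(1))
cs=[l(x,y,h) for x,y,h in[(83,420,10),(685,473,10),(678,553,10),(77,500,10)]]; cs=np.array(cs); print('lane corners',cs.round(1).tolist(),cs.mean(0))
e=cs[0]-cs[1]; e2=cs[3]-cs[2]; print('lane y dir ang',np.arctan2(-e[0],e[1]),np.arctan2(-e2[0],e2[1]))
E
```

```text
A,B [700.24774714 283.87838406  82.        ] [626.74299059 123.23228499  82.        ] 176.66385703469643 yaw 1.1416757489524518
s1 [650.4 281.7  82. ]
s0 [600.9 166.1  82. ]
dim [632.3 239.3 109. ]
mark [645.4 178.4  82. ]
marktip [629.  183.2  82. ]
C [549.2 159.3 102. ]
handle end [478.1 151.4  95. ]
slot yaw 1.1668365267815402 125.7644147662785
dim depth 41 [632.00510648 243.9916856  107.84053   ]
e cap [595.8 -72.5  12. ] base [651.9 -53.7  20. ]
f cap [ 559.8 -260.7   12. ] base [ 614.3 -236.7   20. ]
h left(g) cap [ 459.6 -154.6   70. ]
right cap [ 440.7 -328.6   70. ]
lane corners [[493.1, -0.5, 10.0], [465.8, -378.1, 10.0], [414.2, -373.2, 10.0], [441.3, 2.2, 10.0]] [ 453.62322477 -187.38569525   10.        ]
lane y dir ang -0.07232163941061945 -0.07198554345923976
```

The amber, white-banded bottles at crop (185,225) and (478,285) are e and f. The plain red ones at (475,118) and (680,250) are the look-alikes. Three caps show through the window. Next I go above the dimmer.

Request:
play_rows([
  [[0.95,-0.67,-0.06],[0,0,-0.08]],
  [[0.95,-0.67,-0.06],[0,0,-0.08]],
  [[0.95,-0.67,-0.06],[0,0,-0.08]],
  [[0.95,-0.67,-0.06],[0,0,-0.08]],
  [[0.95,-0.67,-0.06],[0,0,-0.08]],
  [[0.95,-0.67,-0.06],[0,0,-0.08]],
  [[0.95,-0.67,-0.06],[0,0,-0.08]],
  [[0.95,-0.67,-0.06],[0,0,-0.08]],
  [[0.95,-0.67,-0.06],[0,0,-0.08]],
  [[0.95,-0.67,-0.06],[0,0,-0.08]],
  [[0.95,-0.67,-0.06],[0,0,-0.08]],
  [[0.95,-0.67,-0.06],[0,0,-0.08]],
  [[0.95,-0.67,-0.06],[0,0,-0.08]],
  [[0.95,-0.67,-0.06],[0,0,-0.08]],
  [[0.95,-0.67,-0.06],[0,0,-0.08]],
  [[0.95,-0.67,-0.06],[0,0,-0.08]],
  [[0.95,-0.67,-0.06],[0,0,-0.08]],
  [[0,0,0],[0,0,0]],
  [[0,0,0],[0,0,0]],
], jaw=0.1, grip_force=30)

```text
clock: 1.68
tcp_pos: [633.6, 238.0, 198.6]
eef_rot: [3.139, 0.002, -0.416]
contact_force: [-0.3, 0.4, 0.5]
gripper_width: 37.9
gripper_force: 0.0
```

```bash
python3 - <<'E'
from h import *
s=get_state(); print(s['clock'],s['tcp_pos'],s['eef_rot'],s['gripper_width'])
c=snap('wrist'); print(c['fovy'],np.round(c['pose'],3).tolist()); np.savez('/tmp/w1.npz',**c)
cv2.imwrite('pics/w1.png',cv2.convertScaleAbs(c['img'],alpha=1.5))
E
```

```text
1.6833 [633.61216158 237.9917956  198.64543986] [ 3.13905105e+00  1.70041451e-03 -4.16043608e-01] 37.916044696530705
71.42558443891899 [[-0.404, -0.872, -0.276, 703.057], [-0.915, 0.386, 0.12, 207.696], [0.002, 0.301, -0.954, 340.622], [0.0, 0.0, 0.0, 1.0]]
```

View pics/w1.png

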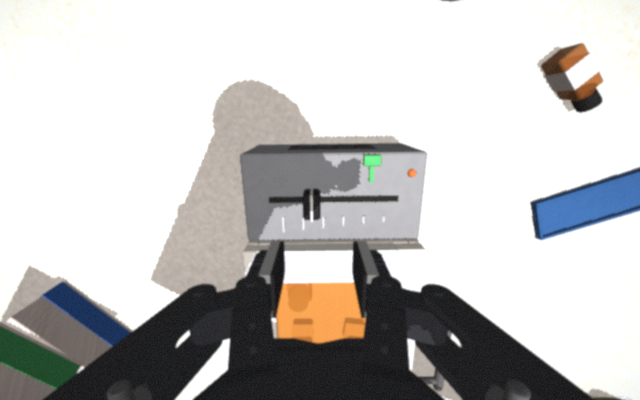

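Wrist view: the dimmer grip is at (312,204), the green pointer stem at (372,172), and the slot runs from (270,200) to (397,198).

```bash
python3 - <<'E'
from h import *
c=dict(np.load('/tmp/w1.npz')); W=pts(c); hsv=cv2.cvtColor(c['img'],cv2.COLOR_BGR2HSV)
v,u=np.mgrid[:400,:640]
g=(hsv[...,0]>45)&(hsv[...,0]<80)&(hsv[...,1]>130)&(abs(v-165)<25)&(abs(u-370)<25)
pg=np.array([ray(c,a,b,83) for b,a in np.argwhere(g)]); 
D=ray(c,312.3,204,109)
q=[ray(c,*p,82) for p in((242,153),(425,152))]; d=q[0]-q[1]; yaw=np.arctan2(d[1],d[0]); print('yaw',yaw,np.linalg.norm(d),q)
yaw=1.153
R=np.array([[np.cos(yaw),np.sin(yaw)],[-np.sin(yaw),np.cos(yaw)]])
M=pg.mean(0); print('D',D,'M',M, 'stem',ray(c,371.7,175,82)); print('dx,dy box',R@(M-D)[:2], R@(ray(c,371.7,175,82)-D)[:2])
mid=(q[0]+q[1])[:2]/2; print('O',mid-R.T@[0,-217])
O=mid-R.T@[0,-217]; print('handle depth pts?')
print('D in box',R@(D[:2]-O),'M in box',R@(M[:2]-O))
print('t slot z',np.nanmedian(W[160:190,260:300,2]))
E
```

```text
yaw 1.159545733356201 169.1525838969713 [array([699.03087044, 285.93988079,  82.        ]), array([631.41111666, 130.89096741,  82.        ])]
D [635.36021353 242.80243268 109.        ] M [642.77508012 179.15465811  83.        ] stem [631.04725439 183.57142226  82.        ]
dx,dy box [-55.1645677  -32.60199265] [-55.88624402 -20.09084221]
O [466.8861849  296.46259145]
handle depth pts?
D in box [  19.31328881 -175.75524982] M in box [ -35.85127889 -208.35724247]
t slot z 81.3361497061195
```

Request:
play_rows([
  [[0.05,0.15,-0.7],[0,0,0]],
  [[0,0,-0.9],[0,0,0]],
  [[0,0,-0.9],[0,0,0]],
  [[0,0,-0.8],[0,0,0]],
  [[0,0,-0.3],[0,0,0]],
  [[0,0,0],[0,0,0]],
  [[0,0,0],[0,0,0]],
])

```text
clock: 2.32
tcp_pos: [634.2, 244.7, 93.9]
eef_rot: [-3.141, -0.001, -0.412]
contact_force: [-0.1, -0.1, 0.5]
gripper_width: 38.7
gripper_force: 0.0
```

Request:
play_rows([
  [[0,0,0],[0,0,0]],
  [[0,0,0],[0,0,0]],
  [[0,0,0],[0,0,0]],
  [[0,0,0],[0,0,0]],
  [[0,0,0],[0,0,0]],
  [[0,0,0],[0,0,0]],
], jaw=1, grip_force=20)

```text
clock: 2.82
tcp_pos: [635.2, 244.8, 95.4]
eef_rot: [-3.139, -0.002, -0.413]
contact_force: [-2.5, 0.9, 6.0]
gripper_width: 15.1
gripper_force: 23.4
```

Request:
play_rows([
  [[-0.12,-0.28,0],[0,0,0]],
  [[-0.12,-0.28,0],[0,0,0]],
  [[-0.12,-0.28,0],[0,0,0]],
  [[-0.12,-0.28,0],[0,0,0]],
  [[-0.12,-0.28,0],[0,0,0]],
  [[-0.12,-0.28,0],[0,0,0]],
  [[0,0,0],[0,0,0]],
  [[0,0,0],[0,0,0]],
  [[0,0,0],[0,0,0]],
])

```text
clock: 3.57
tcp_pos: [613.4, 193.7, 95.4]
eef_rot: [-3.14, -0.002, -0.413]
contact_force: [-2.9, -0.1, 7.7]
gripper_width: 15.4
gripper_force: 23.6
```

```bash
python3 - <<'E'
from h import *
s=get_state(); print(s['clock'],s['tcp_pos'],s['gripper_width'],s['contact_force'])
c=snap('wrist','w2.png'); np.savez('/tmp/w2.npz',**c)
E
```

```text
3.5667 [613.37284076 193.73528102  95.36470084] 15.411141328208224 [-2.92934819 -0.10769907  7.67608668]
```

View pics/w2.png

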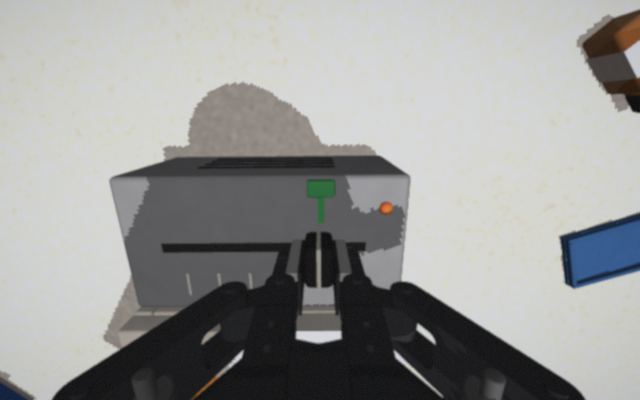

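The white line is at (319,255) and the mark stem at (321,212), so they are nearly level. I'll compute the offset.

```bash
python3 - <<'E'
from h import *
c=dict(np.load('/tmp/w2.npz')); yaw=1.155
R=np.array([[np.cos(yaw),np.sin(yaw)],[-np.sin(yaw),np.cos(yaw)]])
for L in((319.3,240),(319.2,255)):
  D=ray(c,*L,109)
  for s in((320.6,215),(321,190)): print(L,s,R@(ray(c,*s,82)-D)[:2], D)
E
```

```text
(319.3, 240) (320.6, 215) [-0.80095781 -3.53146865] [626.30747057 187.55001753 109.        ]
(319.3, 240) (321, 190) [ -0.95333769 -18.9359584 ] [626.30747057 187.55001753 109.        ]
(319.2, 255) (320.6, 215) [ -0.82074771 -12.00397915] [618.56485418 190.99032526 109.        ]
(319.2, 255) (321, 190) [ -0.97312759 -27.40846891] [618.56485418 190.99032526 109.        ]
```

Request:
play_rows([
  [[0,0,0],[0,0,0]],
  [[0,0,0],[0,0,0]],
  [[0,0,0],[0,0,0]],
  [[0,0,0.5],[0,0,0]],
  [[0,0,1],[0,0,0]],
  [[0,0,1],[0,0,0]],
  [[0,0,0.9],[0,0,0]],
  [[-0.94,-0.06,0],[0,0,0]],
  [[-0.94,-0.06,0],[0,0,0]],
  [[-0.94,-0.06,0],[0,0,0]],
  [[-0.94,-0.06,0],[0,0,0]],
  [[-0.94,-0.06,0],[0,0,0]],
  [[-0.94,-0.06,0],[0,0,0]],
  [[-0.94,-0.06,0],[0,0,0]],
  [[0,0,0],[0,0,0]],
  [[0,0,0],[0,0,0]],
], jaw=0.34)

```text
clock: 4.95
tcp_pos: [414.7, 181.4, 195.4]
eef_rot: [-3.139, -0.001, -0.411]
contact_force: [0.6, -0.2, 1.0]
gripper_width: 28.3
gripper_force: 0.0
```

```bash
python3 - <<'E'
from h import *
s=get_state(); print(s['clock'],s['tcp_pos'],s['gripper_width'],s['contact_force'])
c=snap('wrist'); np.savez('/tmp/w3.npz',**c);cv2.imwrite('pics/w3.png',cv2.convertScaleAbs(c['img'],alpha=1.5))
E
```

```text
4.95 [414.73032534 181.41175059 195.38942684] 28.29838651783094 [ 0.63457012 -0.20363553  0.98423462]
```

View pics/w3.png

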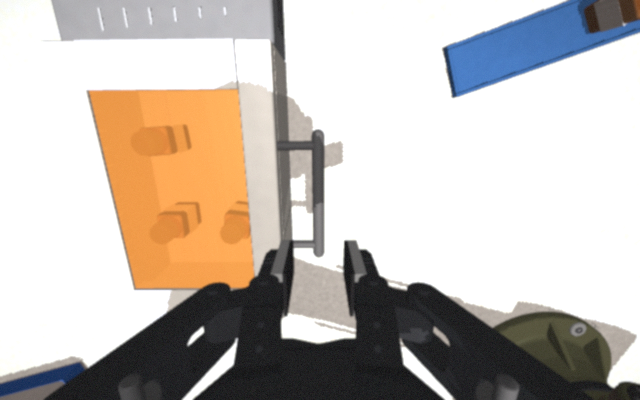

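The handle bar runs from (318,133) to (319,252). Three bottles show in the chamber, at (150,140), (168,228) and (235,228).

```bash
python3 - <<'E'
from h import *
c=dict(np.load('/tmp/w3.npz')); W=pts(c)
a,b=ray(c,318.3,133,95),ray(c,319,252,95); print(a,b,(a+b)/2,np.linalg.norm(a-b),np.arctan2(*(a-b)[:2][[1,0]])+np.pi/2)
print('depth z bar',W[180,318],W[210,318])
for p in((42,40),(272,40),(236,92),(90,92),(135,289),(254,289)): print(p,ray(c,*p,102).round(1))
E
```

```text
[469.62145051 157.77958613  95.        ] [366.41561951 202.09496582  95.        ] [418.01853501 179.93727597  95.        ] 112.31783665002285 1.165214601584738
depth z bar [433.39926595 173.86473728 100.20515884] [407.63861863 185.12477742  99.15847013]
(42, 40) [615.8 321.  102. ]
(272, 40) [546.3 162.2 102. ]
(236, 92) [525.  204.6 102. ]
(90, 92) [571.3 310.7 102. ]
(135, 289) [405.  383.4 102. ]
(254, 289) [358.2 275.6 102. ]
```

```bash
python3 - <<'E'
import numpy as np
f=.043+.0975*np.arange(20); s=-211.2*np.cos(f); z=211.2*np.sin(f)
ds,dz=np.diff(s),np.diff(z)
print(np.round(np.c_[ds*.402/30,ds*.9155/30,dz/30],2).tolist())
E
```

```text
[[0.03, 0.06, 0.68], [0.05, 0.12, 0.67], [0.08, 0.18, 0.66], [0.1, 0.24, 0.64], [0.13, 0.29, 0.61], [0.15, 0.34, 0.57], [0.17, 0.39, 0.53], [0.19, 0.44, 0.49], [0.21, 0.48, 0.44], [0.23, 0.52, 0.39], [0.24, 0.55, 0.33], [0.25, 0.58, 0.27], [0.26, 0.6, 0.21], [0.27, 0.61, 0.14], [0.27, 0.62, 0.08], [0.28, 0.63, 0.01], [0.27, 0.63, -0.06], [0.27, 0.62, -0.12], [0.27, 0.6, -0.19]]
```

Request:
play_rows([
  [[0.1,-0.05,-0.8],[0,0,0]],
  [[0,0,-0.9],[0,0,0]],
  [[0,0,-0.9],[0,0,0]],
  [[0,0,-0.8],[0,0,0]],
  [[0,0,-0.4],[0,0,0]],
  [[0,0,0],[0,0,0]],
  [[0,0,0],[0,0,0]],
])

```text
clock: 5.58
tcp_pos: [418.9, 179.4, 81.0]
eef_rot: [3.14, -0.0, -0.413]
contact_force: [0.3, 0.8, 0.2]
gripper_width: 28.3
gripper_force: 0.0
```

Request:
play_rows([
  [[0,0,0],[0,0,0]],
  [[0,0,0],[0,0,0]],
  [[0,0,0],[0,0,0]],
  [[0,0,0],[0,0,0]],
  [[0,0,0],[0,0,0]],
  [[0,0,0],[0,0,0]],
], jaw=1, grip_force=25)

```text
clock: 6.08
tcp_pos: [419.3, 180.1, 82.5]
eef_rot: [-3.139, -0.002, -0.413]
contact_force: [0.6, -1.4, 7.1]
gripper_width: 9.8
gripper_force: 24.8
```

Handle gripped (opening 9.8 mm). Raising it along its arc.

Request:
play_rows([
  [[0.03,0.06,0.68],[0,0,0]],
  [[0.05,0.12,0.67],[0,0,0]],
  [[0.08,0.18,0.66],[0,0,0]],
  [[0.1,0.24,0.64],[0,0,0]],
  [[0.13,0.29,0.61],[0,0,0]],
  [[0.15,0.34,0.57],[0,0,0]],
  [[0.17,0.39,0.53],[0,0,0]],
  [[0.19,0.44,0.49],[0,0,0]],
])

```text
clock: 6.75
tcp_pos: [444.5, 239.0, 228.5]
eef_rot: [3.136, -0.0, -0.414]
contact_force: [-7.9, -9.4, 8.2]
gripper_width: 9.9
gripper_force: 24.8
```

Request:
play_rows([
  [[0.21,0.48,0.44],[0,0,0]],
  [[0.23,0.52,0.39],[0,0,0]],
  [[0.24,0.55,0.33],[0,0,0]],
  [[0.25,0.58,0.27],[0,0,0]],
  [[0.26,0.6,0.21],[0,0,0]],
  [[0.27,0.61,0.14],[0,0,0]],
  [[0.27,0.62,0.08],[0,0,0]],
  [[0.28,0.63,0.01],[0,0,0]],
  [[0.27,0.63,-0.06],[0,0,0]],
  [[0.27,0.62,-0.12],[0,0,0]],
  [[0.27,0.6,-0.19],[0,0,0]],
  [[0,0,0],[0,0,0]],
  [[0,0,0],[0,0,0]],
])

```text
clock: 7.83
tcp_pos: [529.5, 437.2, 271.1]
eef_rot: [-3.139, 0.001, -0.411]
contact_force: [-3.4, 3.4, 2.6]
gripper_width: 9.9
gripper_force: 27.3
```

Request:
play_rows([
  [[0,0,0],[0,0,0]],
  [[0,0,0.2],[0,0,0]],
  [[0,0,0.8],[0,0,0]],
  [[0,0,1],[0,0,0]],
  [[0,0,1],[0,0,0]],
  [[0.1,-1,0.3],[0,0,0]],
  [[0.1,-1,0],[0,0,0]],
  [[0.1,-1,0],[0,0,0]],
  [[0.1,-1,0],[0,0,0]],
  [[0.1,-1,0],[0,0,0]],
  [[0.1,-1,0],[0,0,0]],
  [[0.1,-1,0],[0,0,0]],
  [[0.1,-1,0],[0,0,0]],
  [[0.1,-1,0],[0,0,0]],
  [[0.1,-1,0],[0,0,0]],
  [[0.1,-1,0],[0,0,0]],
  [[0.1,-1,0],[0,0,0]],
], jaw=-0.3)

```text
clock: 9.25
tcp_pos: [565.3, 72.3, 370.9]
eef_rot: [3.141, -0.0, -0.414]
contact_force: [0.3, 0.1, -0.4]
gripper_width: 55.6
gripper_force: 0.0
```

```bash
cat > top.py <<'E'
from h import *
import sys
s=get_state(); print(s['clock'],s['tcp_pos'].round(1),s['eef_rot'].round(3),s['joint_positions'].round(2),s['gripper_width'])
c=snap('top'); np.savez('/tmp/top1.npz',**c); c['img']=cv2.convertScaleAbs(c['img'],alpha=1.6)
cv2.imwrite('pics/'+sys.argv[1],cv2.resize(c['img'][130:290,180:440],None,fx=3,fy=3,interpolation=cv2.INTER_CUBIC))
E
python3 top.py top1.png
```

```text
9.25 [565.3  72.3 370.9] [ 3.141 -0.    -0.414] [ 0.48  0.02  0.32  0.   -1.87  0.68] 55.612325794159965
```

View pics/top1.png

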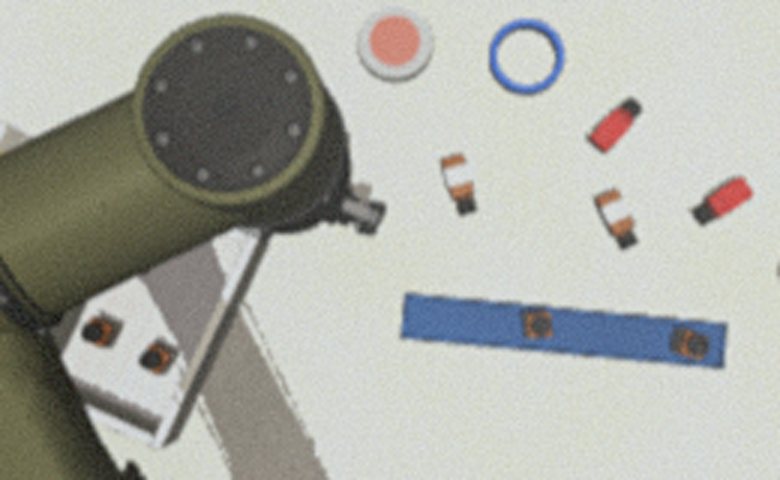

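The lid is open and the chamber bottles are visible at crop (98,330) and (157,355). e at (458,184) and f at (616,217) have not moved. Going to e first.

Request:
play_rows([
  [[0.12,-0.68,-0.82],[0,0,0.88]],
  [[0.12,-0.68,-0.82],[0,0,0.88]],
  [[0.12,-0.68,-0.82],[0,0,0.88]],
  [[0.12,-0.68,-0.82],[0,0,0.88]],
  [[0.12,-0.68,-0.82],[0,0,0.88]],
  [[0.12,-0.68,-0.82],[0,0,0.88]],
  [[0.12,-0.68,-0.82],[0,0,0.88]],
  [[0,0,0],[0,0,0]],
  [[0,0,0],[0,0,0]],
], jaw=-0.1)

```text
clock: 10.05
tcp_pos: [590.0, -69.6, 196.7]
eef_rot: [-3.141, 0.003, 0.322]
contact_force: [1.1, 0.1, 1.1]
gripper_width: 46.9
gripper_force: 0.0
```

```bash
cat > lying.py <<'E'
from h import *
import sys
# find lying amber bottle: points 5..45 mm high near the given place
x,y=map(float,sys.argv[1:3])
s=get_state(); print(s['clock'],s['tcp_pos'].round(1),s['eef_rot'].round(3),s['joint_positions'].round(2),s['gripper_width'])
c=snap('wrist'); W=pts(c); np.savez('/tmp/w.npz',**c); cv2.imwrite('pics/w_last.png',c['img'])
near=np.hypot(W[...,0]-x,W[...,1]-y)<70
m=(near&(W[...,2]>8)&(W[...,2]<34)).astype(np.uint8)
n,lab,st,cen=cv2.connectedComponentsWithStats(m); k=1+np.argmax(st[1:,4]); m=lab==k
hsv=cv2.cvtColor(c['img'],cv2.COLOR_BGR2HSV)
am=m&(hsv[...,0]<22)&(hsv[...,1]>110)&(hsv[...,2]>40); bk=m&(hsv[...,2]<45)
P=W[m]; (cx,cy),(w,h),a=cv2.minAreaRect(P[:,:2].astype(np.float32)); 
print('rect',cx,cy,w,h,a,'px',cen[k],'n',m.sum(),'zmax',np.percentile(P[:,2],95))
a=np.radians(a+(0 if w>h else 90)); d=np.array([np.cos(a),np.sin(a)])
cap=W[bk][:,:2].mean(0); 
if d@(np.array([cx,cy])-cap)<0: d=-d
L=max(w,h); t=(P[:,:2]-[cx,cy])@d
print('dir cap->base',d,'yaw',np.arctan2(d[1],d[0]),'base end',np.array([cx,cy])+d*np.percentile(t,99.5),'cap end',np.array([cx,cy])+d*np.percentile(t,.5),'cap mean',cap)
b=np.array([cx,cy])+d*np.percentile(t,99.5)
tcp=b-19*d; print('TCP target',tcp,'delta/30',(np.r_[tcp,12]-s['tcp_pos'])/30,'dyaw',np.arctan2(d[1],d[0])-s['eef_rot'][2])
E
python3 lying.py 620 -64
```

```text
10.05 [590.  -69.6 196.7] [-3.141e+00  3.000e-03  3.220e-01] [ 0.22  0.03  0.01  0.   -1.56  1.67] 46.93321621794879
rect 621.667724609375 -61.925079345703125 69.7303466796875 27.996797561645508 17.85881233215332 px [321.31529093 149.96008119] n 1478 zmax 28.482134823246923
dir cap->base [0.9518151  0.30667247] yaw 0.3116950756918426 base end [654.82851146 -51.24075576] cap end [589.11845416 -72.41237386] cap mean [596.06452809 -69.39287458]
TCP target [636.74402448 -57.06753278] delta/30 [ 1.55686074  0.41803583 -6.15708838] dyaw -0.010723417586318229
```

e measured cleanly: 70×28 mm, dir 0.312. Tilt the tool 45° and pick it up.

Request:
play_rows([
  [[0.222,0.06,-0.52],[0.287,-0.89,0]],
  [[0.222,0.06,-0.52],[0.287,-0.89,0]],
  [[0.222,0.06,-0.52],[0.287,-0.89,0]],
  [[0.222,0.06,-0.52],[0.287,-0.89,0]],
  [[0.222,0.06,-0.52],[0.287,-0.89,0]],
  [[0.222,0.06,-0.52],[0.287,-0.89,0]],
  [[0.222,0.06,-0.52],[0.287,-0.89,0]],
  [[0,0,-0.9],[0,0,0]],
  [[0,0,-0.8],[0,0,0]],
  [[0,0,-0.6],[0,0,0]],
  [[0,0,-0.2],[0,0,0]],
  [[0,0,0],[0,0,0]],
  [[0,0,0],[0,0,0]],
])

```text
clock: 11.18
tcp_pos: [639.0, -55.0, 16.2]
eef_rot: [3.126, -0.788, 0.333]
contact_force: [-0.3, -0.6, 0.1]
gripper_width: 47.1
gripper_force: 0.0
```

Request:
play_rows([
  [[0,0,0],[0,0,0]],
  [[0,0,0],[0,0,0]],
  [[0,0,0],[0,0,0]],
  [[0,0,0],[0,0,0]],
  [[0,0,0],[0,0,0]],
  [[0,0,0],[0,0,0]],
], jaw=1, grip_force=40)

```text
clock: 11.68
tcp_pos: [639.1, -55.3, 16.5]
eef_rot: [3.126, -0.789, 0.333]
contact_force: [-3.6, 1.3, 7.5]
gripper_width: 27.0
gripper_force: 40.3
```

```bash
python3 - <<'E'
from h import *
s=get_state(); print({k:np.round(v,3) for k,v in s.items()})
E
```

```text
{'clock': np.float64(11.683), 'joint_positions': array([ 0.141, -0.242, -0.662, -0.323, -0.388,  2.007]), 'qvel': array([-0.   ,  0.001,  0.001,  0.001,  0.001, -0.   ]), 'tau': array([ -0.503, -17.017,  29.874,   5.389,   1.385,   0.057]), 'tcp_pos': array([639.114, -55.326,  16.48 ]), 'eef_rot': array([ 3.126, -0.789,  0.333]), 'contact_force': array([-3.551,  1.318,  7.473]), 'wrist_torque': array([0.228, 1.24 , 0.549]), 'gripper_force': np.float64(40.296), 'gripper_width': np.float64(27.044)}
```

Request:
play_rows([
  [[0,0,0.5],[0,0,0]],
  [[0,0,0.9],[0,0,0]],
  [[0,0,0.9],[0,0,0]],
  [[0,0,0.9],[0,0,0]],
  [[-0.41,-0.04,0.2],[-0.287,0.89,0]],
  [[-0.41,-0.04,0.2],[-0.287,0.89,0]],
  [[-0.41,-0.04,0],[-0.287,0.89,0]],
  [[-0.41,-0.04,0],[-0.287,0.89,0]],
  [[-0.41,-0.04,0],[-0.287,0.89,0]],
  [[-0.41,-0.04,0],[-0.287,0.89,0]],
  [[-0.41,-0.04,0],[-0.287,0.89,0]],
  [[-0.41,-0.04,0],[-0.287,0.89,0]],
])

```text
clock: 12.68
tcp_pos: [539.1, -65.2, 123.2]
eef_rot: [-3.141, 0.116, 0.326]
contact_force: [0.2, -0.1, -1.3]
gripper_width: 26.6
gripper_force: 39.4
```

Request:
play_rows([
  [[-0.41,-0.04,0],[-0.287,0.89,0]],
  [[-0.41,-0.04,0],[-0.287,0.89,0]],
  [[-0.41,-0.04,0],[-0.287,0.89,0]],
  [[-0.41,-0.04,0],[-0.287,0.89,0]],
  [[-0.41,-0.04,0],[-0.287,0.89,0]],
  [[-0.41,-0.04,0],[-0.287,0.89,0]],
  [[0,0,0],[0,0,-0.8]],
  [[0,0,0],[0,0,-0.8]],
  [[0,0,0],[0,0,-0.8]],
  [[0,0,0],[0,0,-0.8]],
  [[0,0,0],[0,0,0]],
  [[0,0,0],[0,0,0]],
])

```text
clock: 13.68
tcp_pos: [465.7, -73.1, 121.8]
eef_rot: [-3.127, 0.785, -0.053]
contact_force: [0.6, 0.9, -0.4]
gripper_width: 27.0
gripper_force: 39.5
```

```bash
python3 - <<'E'
from h import *
from scipy.spatial.transform import Rotation as R
s=get_state(); print({k:np.round(v,3) for k,v in s.items() if k in('clock','tcp_pos','eef_rot','joint_positions','gripper_width','gripper_force')})
M=R.from_euler('xyz',s['eef_rot']).as_matrix(); print(M.round(3))
E
```

```text
{'clock': np.float64(13.683), 'joint_positions': array([ 0.146,  0.408,  0.19 , -0.181, -2.118,  1.334]), 'tcp_pos': array([465.651, -73.148, 121.807]), 'eef_rot': array([-3.127,  0.785, -0.053]), 'gripper_force': np.float64(39.545), 'gripper_width': np.float64(27.026)}
[[ 0.706 -0.063 -0.705]
 [-0.037 -0.998  0.051]
 [-0.707 -0.01  -0.707]]
```

Request:
play_rows([
  [[-0.04,0.05,-0.9],[0,0,0]],
  [[0,0,-0.9],[0,0,0]],
  [[0,0,-0.9],[0,0,0]],
  [[0,0,-0.3],[0,0,0]],
  [[0,0,-0.2],[0,0,0]],
  [[0,0,0],[0,0,0]],
  [[0,0,0],[0,0,0]],
])

```text
clock: 14.27
tcp_pos: [465.0, -70.8, 27.0]
eef_rot: [-3.128, 0.784, -0.051]
contact_force: [0.2, 0.1, 0.5]
gripper_width: 27.0
gripper_force: 39.5
```

```bash
python3 - <<'E'
from h import *
c=snap('wrist'); s=snap('scene')
f=lambda i:cv2.convertScaleAbs(i,alpha=1.6)
a=cv2.resize(c['img'][150:400,190:450],(416,400)); b=cv2.resize(s['img'][170:290,170:290],(384,384))
b=cv2.copyMakeBorder(b,0,16,0,0,cv2.BORDER_CONSTANT); cv2.imwrite('pics/e_place.png',f(np.hstack([a,b])))
E
```

```text
(no output)
```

View pics/e_place.png

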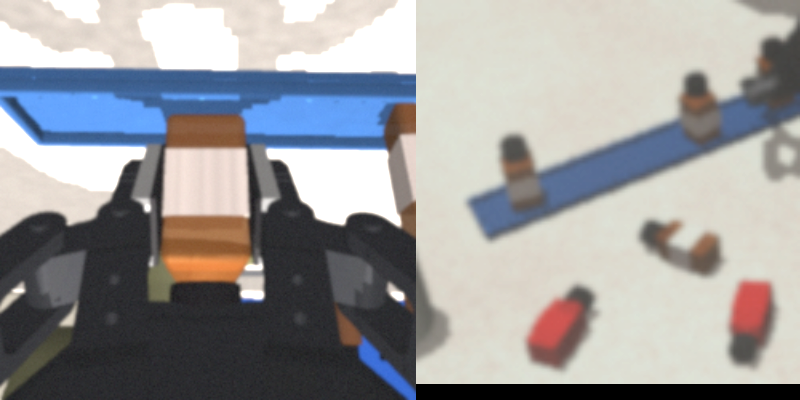

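The held bottle is upright with its base inside the lane's rims. The scene crop also shows it standing in line with g and h. I lower it until it touches.

Request:
play_rows([
  [[0,0,-0.1],[0,0,0]],
  [[0,0,-0.1],[0,0,0]],
  [[0,0,0],[0,0,0]],
  [[0,0,0],[0,0,0]],
])

```text
clock: 14.7
tcp_pos: [465.0, -70.9, 21.0]
eef_rot: [-3.128, 0.784, -0.051]
contact_force: [1.0, 1.9, 5.5]
gripper_width: 27.2
gripper_force: 40.2
```

Request:
play_rows([
  [[0,0,-0.07],[0,0,0]],
  [[0,0,0],[0,0,0]],
  [[0,0,0],[0,0,0]],
])

```text
clock: 14.95
tcp_pos: [465.0, -70.9, 20.9]
eef_rot: [-3.128, 0.784, -0.051]
contact_force: [0.3, 4.2, 14.3]
gripper_width: 27.3
gripper_force: 40.8
```

Request:
play_rows([
  [[0,0,0],[0,0,0]],
  [[0,0,0],[0,0,0]],
  [[0,0,0],[0,0,0]],
  [[0,0,0],[0,0,0]],
  [[0.4,-0.03,0.4],[0,0,0]],
  [[0.7,-0.05,0.7],[0,0,0]],
  [[0.7,-0.05,0.7],[0,0,0]],
  [[0.7,-0.05,0.7],[0,0,0]],
  [[0.7,-0.05,0.7],[0,0,0]],
], jaw=-0.1)

```text
clock: 15.7
tcp_pos: [560.9, -78.0, 114.4]
eef_rot: [-3.128, 0.786, -0.052]
contact_force: [0.4, 0.7, 0.0]
gripper_width: 47.2
gripper_force: 0.0
```

Request:
play_rows([
  [[0,-0.7,0.4],[0,-0.92,0]],
  [[0,-0.7,0.4],[0,-0.92,0]],
  [[0,-0.7,0.4],[0,-0.92,0]],
  [[0,-0.7,0.4],[0,-0.92,0]],
  [[0,-0.7,0.4],[0,-0.92,0]],
  [[0,-0.7,0.2],[0,-0.92,0]],
  [[0,-0.7,0.2],[0,-0.92,0]],
  [[0,-0.5,0],[0,0,0.95]],
  [[0,-0.5,0],[0,0,0.95]],
  [[0,0,0],[0,0,0.95]],
  [[0,0,0],[0,0,0.95]],
  [[0,0,0],[0,0,0]],
  [[0,0,0],[0,0,0]],
])

```text
clock: 16.78
tcp_pos: [560.2, -254.7, 185.2]
eef_rot: [-3.091, 0.014, 0.416]
contact_force: [1.0, -0.1, -0.1]
gripper_width: 46.8
gripper_force: 0.0
```

```bash
python3 lying.py 585 -248; python3 - <<'E'
from h import *
c=snap('wrist'); cv2.imwrite('pics/f.png',cv2.convertScaleAbs(c['img'],alpha=1.5))
E
```

```text
16.7833 [ 560.2 -254.7  185.2] [-3.091  0.014  0.416] [-0.12  0.12  0.1  -0.04 -1.59  2.11] 46.78424453316796
rect 582.9052124023438 -247.85598754882812 70.23075866699219 28.018444061279297 25.279129028320312 px [329.39124839 158.0019305 ] n 1554 zmax 28.406619269344535
dir cap->base [0.90423816 0.42702851] yaw 0.44120403358066435 base end [ 614.50881946 -232.93111298] cap end [ 551.86972732 -262.51256524] cap mean [ 559.1342509  -259.42507023]
TCP target [ 597.32829438 -241.04465462] delta/30 [ 1.2371547   0.45586791 -5.77430698] dyaw 0.02526741151127493
```

View pics/f.png

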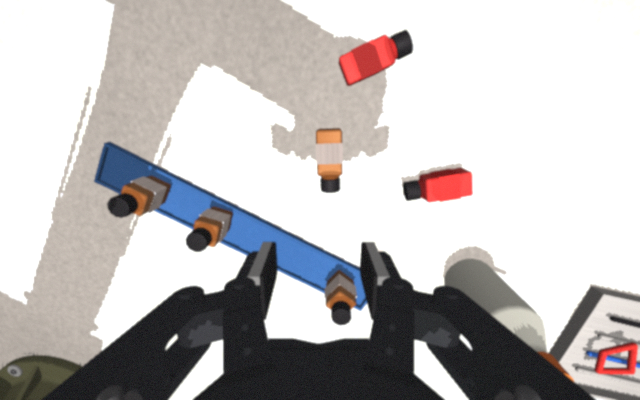

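e stands in the lane at (140,195). f is the amber bottle with a label at (329,158), and the reds at (372,58) and (440,187) stay untouched.

```bash
cat > rot.py <<'E'
from h import *
from scipy.spatial.transform import Rotation as R
import sys
a=list(map(float,sys.argv[1:])); s=get_state()
r=(R.from_euler('xyz',a[:3])*R.from_euler('xyz',s['eef_rot']).inv()).as_rotvec()/.12
n=int(np.ceil(np.linalg.norm(r))); n=max(n,1)
print('rows',n,'per row turn',(r/n).round(3))
if len(a)>3: d=(np.array(a[3:6])-s['tcp_pos'])/30; print('shift total',d.round(2),'per row',(d/n).round(3))
E
python3 rot.py 3.1416 -0.785 0.441 597.3 -241 80
```

```text
rows 7 per row turn [ 0.343 -0.888  0.004]
shift total [ 1.23  0.45 -3.52] per row [ 0.176  0.065 -0.502]
```

Request:
play_rows([
  [[0.176,0.065,-0.5],[0.343,-0.888,0]],
  [[0.176,0.065,-0.5],[0.343,-0.888,0]],
  [[0.176,0.065,-0.5],[0.343,-0.888,0]],
  [[0.176,0.065,-0.5],[0.343,-0.888,0]],
  [[0.176,0.065,-0.5],[0.343,-0.888,0]],
  [[0.176,0.065,-0.5],[0.343,-0.888,0]],
  [[0.176,0.065,-0.5],[0.343,-0.888,0]],
  [[0,0,-0.8],[0,0,0]],
  [[0,0,-0.8],[0,0,0]],
  [[0,0,-0.5],[0,0,0]],
  [[0,0,-0.2],[0,0,0]],
  [[0,0,0],[0,0,0]],
  [[0,0,0],[0,0,0]],
])

```text
clock: 17.97
tcp_pos: [597.7, -241.3, 12.5]
eef_rot: [3.14, -0.785, 0.44]
contact_force: [-0.5, -0.8, 0.4]
gripper_width: 46.8
gripper_force: 0.0
```

Request:
play_rows([
  [[0,0,0],[0,0,0]],
  [[0,0,0],[0,0,0]],
  [[0,0,0],[0,0,0]],
  [[0,0,0],[0,0,0]],
  [[0,0,0],[0,0,0]],
  [[0,0,0],[0,0,0]],
], jaw=1)

```text
clock: 18.47
tcp_pos: [598.2, -241.5, 13.7]
eef_rot: [3.137, -0.787, 0.443]
contact_force: [-2.6, -0.4, 6.0]
gripper_width: 27.3
gripper_force: 40.3
```

```bash
python3 rot.py -3.127 0.785 -0.072 452 -241 125
```

```text
rows 14 per row turn [-0.162  0.93  -0.24 ]
shift total [-4.87  0.02  3.71] per row [-0.348  0.001  0.265]
```

Request:
play_rows([
  [[0,0,0.5],[0,0,0]],
  [[0,0,0.9],[0,0,0]],
  [[0,0,0.9],[0,0,0]],
  [[0,0,0.9],[0,0,0]],
  [[-0.353,0,0.2],[-0.162,0.93,-0.24]],
  [[-0.353,0,0.2],[-0.162,0.93,-0.24]],
  [[-0.353,0,0],[-0.162,0.93,-0.24]],
  [[-0.353,0,0],[-0.162,0.93,-0.24]],
  [[-0.353,0,0],[-0.162,0.93,-0.24]],
  [[-0.353,0,0],[-0.162,0.93,-0.24]],
  [[-0.353,0,0],[-0.162,0.93,-0.24]],
  [[-0.353,0,0],[-0.162,0.93,-0.24]],
  [[-0.353,0,0],[-0.162,0.93,-0.24]],
  [[-0.353,0,0],[-0.162,0.93,-0.24]],
  [[-0.353,0,0],[-0.162,0.93,-0.24]],
  [[-0.353,0,0],[-0.162,0.93,-0.24]],
  [[-0.353,0,0],[-0.162,0.93,-0.24]],
  [[-0.353,0,0],[-0.162,0.93,-0.24]],
  [[0,0,0],[0,0,0]],
  [[0,0,0],[0,0,0]],
])

```text
clock: 20.13
tcp_pos: [449.0, -240.8, 117.3]
eef_rot: [-3.126, 0.788, -0.072]
contact_force: [-0.0, -0.1, -0.9]
gripper_width: 27.2
gripper_force: 39.5
```

```bash
python3 rot.py 3.1416 0.785 -0.072 449.7 -241.2 28; python3 - <<'E'
from h import *
s=snap('scene'); np.savez('/tmp/s.npz',**s)
b=cv2.resize(s['img'][140:300,150:350],None,fx=3,fy=3); cv2.imwrite('pics/fheld.png',cv2.convertScaleAbs(b,alpha=1.6))
E
```

```text
rows 1 per row turn [-0.094 -0.022  0.095]
shift total [ 0.02 -0.01 -2.98] per row [ 0.023 -0.013 -2.977]
```

View pics/fheld.png

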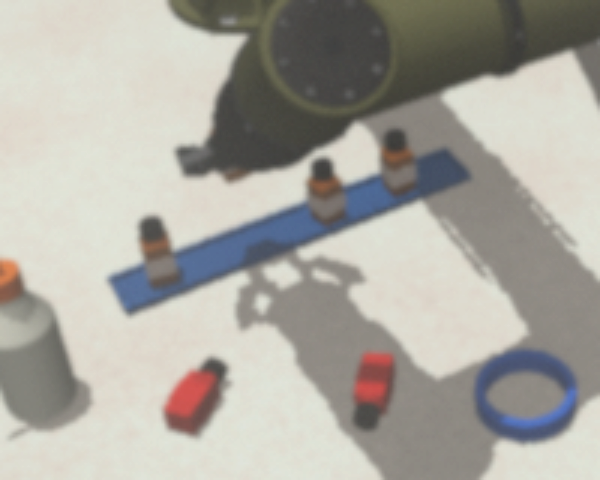

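e, g and h stand in the lane at (397,160), (325,190) and (158,250), and f is held. Lowering it.

Request:
play_rows([
  [[0,0,-0.9],[0,0,0]],
  [[0,0,-0.9],[0,0,0]],
  [[0,0,-0.9],[0,0,0]],
  [[0,0,-0.2],[0,0,0]],
  [[0,0,-0.2],[0,0,0]],
  [[0,0,0],[0,0,0]],
  [[0,0,0],[0,0,0]],
])

```text
clock: 20.77
tcp_pos: [450.0, -241.5, 28.7]
eef_rot: [-3.129, 0.783, -0.075]
contact_force: [-0.4, 0.3, 0.2]
gripper_width: 27.3
gripper_force: 39.5
```

Request:
play_rows([
  [[0,0,-0.1],[0,0,0]],
  [[0,0,-0.08],[0,0,0]],
  [[0,0,0],[0,0,0]],
  [[0,0,0],[0,0,0]],
])

```text
clock: 21.1
tcp_pos: [450.0, -241.4, 23.0]
eef_rot: [-3.129, 0.784, -0.074]
contact_force: [2.0, 1.0, 6.0]
gripper_width: 27.4
gripper_force: 40.2
```

Request:
play_rows([
  [[0,0,-0.08],[0,0,0]],
  [[0,0,0],[0,0,0]],
  [[0,0,0],[0,0,0]],
])

```text
clock: 21.35
tcp_pos: [450.0, -241.4, 23.0]
eef_rot: [-3.13, 0.785, -0.074]
contact_force: [0.9, 4.6, 15.3]
gripper_width: 27.5
gripper_force: 40.9
```

Request:
play_rows([
  [[0,0,0],[0,0,0]],
  [[0,0,0],[0,0,0]],
  [[0,0,0],[0,0,0]],
  [[0,0,0],[0,0,0]],
  [[0.4,-0.03,0.4],[0,0,0]],
  [[0.7,-0.05,0.7],[0,0,0]],
  [[0.7,-0.05,0.7],[0,0,0]],
  [[0.7,-0.05,0.7],[0,0,0]],
  [[0.7,-0.05,0.7],[0,0,0]],
  [[0,0,0.8],[-0.06,-0.93,0]],
  [[0,0,0.8],[-0.06,-0.93,0]],
  [[0,0,0.8],[-0.06,-0.93,0]],
  [[0,0.2,0.8],[-0.06,-0.93,0]],
  [[0,0.4,0.8],[-0.06,-0.93,0]],
  [[0,0.6,0.3],[-0.06,-0.93,0]],
  [[0,0.8,0],[-0.06,-0.93,0]],
], jaw=-0.1)

```text
clock: 22.68
tcp_pos: [546.0, -188.8, 248.3]
eef_rot: [-3.121, -0.008, -0.073]
contact_force: [-0.5, 1.5, 2.0]
gripper_width: 47.2
gripper_force: 0.0
```

Request:
play_rows([
  [[-0.15,0.95,0],[0,0,-0.7]],
  [[-0.15,0.95,0],[0,0,-0.7]],
  [[-0.15,0.95,0],[0,0,-0.7]],
  [[-0.15,0.95,0],[0,0,-0.7]],
  [[-0.15,0.95,0],[0,0,0]],
  [[-0.15,0.95,0],[0,0,0]],
  [[-0.15,0.95,0],[0,0,0]],
  [[-0.15,0.95,0],[0,0,0]],
  [[-0.15,0.95,0],[0,0,0]],
  [[-0.15,0.95,0],[0,0,0]],
  [[-0.15,0.95,0],[0,0,0]],
  [[-0.15,0.95,0],[0,0,0]],
  [[-0.15,0.95,0],[0,0,0]],
  [[-0.15,0.95,0],[0,0,0]],
  [[-0.15,0.95,0],[0,0,0]],
  [[-0.15,0.95,0],[0,0,0]],
  [[0,0,0],[0,0,0]],
  [[0,0,0],[0,0,0]],
])

```text
clock: 24.18
tcp_pos: [472.5, 269.0, 243.1]
eef_rot: [-3.122, 0.004, -0.405]
contact_force: [-0.5, 0.8, 0.2]
gripper_width: 46.8
gripper_force: 0.0
```

```bash
python3 - <<'E'
from h import *
s=get_state(); print(s['clock'],s['tcp_pos'].round(1),s['eef_rot'].round(3),s['joint_positions'].round(2))
c=snap('wrist'); np.savez('/tmp/w4.npz',**c); t=snap('top'); np.savez('/tmp/t4.npz',**t)
cv2.imwrite('pics/w4.png',cv2.convertScaleAbs(c['img'],alpha=1.5))
E
python3 rot.py 3.1416 0 -0.414 467 285 240
```

```text
24.1833 [472.5 269.  243.1] [-3.122  0.004 -0.405] [ 0.88 -0.12 -0.05 -0.01 -1.63  0.28]
rows 1 per row turn [-0.169  0.04  -0.055]
shift total [-0.2   0.58 -0.13] per row [-0.202  0.578 -0.126]
```

View pics/w4.png

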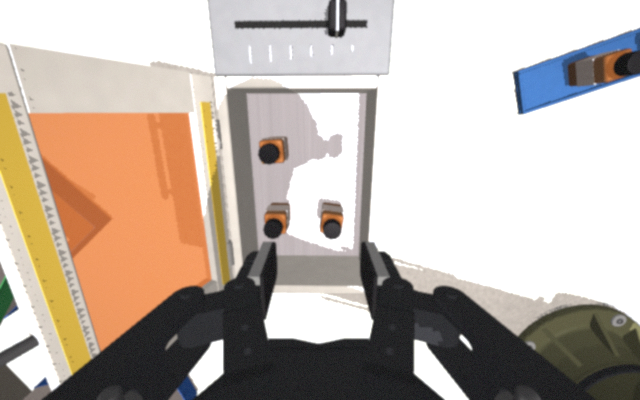

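Three bottles stand in the chamber, with caps at (269,152), (274,228) and (332,228). The lid is open on the left.

```bash
cat > ch.py <<'E'
from h import *
c=dict(np.load('/tmp/w4.npz')); W=pts(c); z=W[...,2]
yaw=1.157; R=np.array([[np.cos(yaw),np.sin(yaw)],[-np.sin(yaw),np.cos(yaw)]]); O=np.array([467,294])
for u,v in((269,152),(274,228),(332,228)):
    r=np.hypot(W[...,0]-ray(c,u,v,78)[0],W[...,1]-ray(c,u,v,78)[1])
    cap=(r<25)&(z>70)&(z<84); P=W[cap]; cc=(P[:,:2].max(0)+P[:,:2].min(0))/2
    sh=(r<28)&(z>50)&(z<64)
    S=np.vstack([W[sh][:,:2],P[:,:2]]).astype(np.float32); rc=cv2.minAreaRect(S)
    print((u,v),'cap',cc.round(1),'capz',np.median(P[:,2]).round(1),'n',cap.sum(),sh.sum(),'rect',np.round(rc[0],1),np.round(rc[1],1),round(np.radians(rc[2]),3),'box',(R@(cc-O)).round(1))
for p in((247,93),(363,93),(368,255),(258,255)): print('floor/inner?',p,W[p[1],p[0]].round(1), (R@(W[p[1],p[0]][:2]-O)).round(1))
E
python3 ch.py
```

```text
(269, 152) cap [525.5 310.4] capz 77.2 n 343 233 rect [525.7 310.5] [28.3 27.5] 1.223 box [ 38.5 -47. ]
(274, 228) cap [442.1 345.9] capz 77.1 n 286 218 rect [442.7 346.1] [28.3 26.4] 1.146 box [37.5 43.6]
(332, 228) cap [413.3 280.3] capz 77.0 n 283 214 rect [413.4 280. ] [27.9 27.5] 1.02 box [-34.1  43.6]
floor/inner? (247, 93) [601.6 317.7   6.8] [  75.9 -113.7]
floor/inner? (363, 93) [543.2 182.3   7.7] [ -71.6 -114.7]
floor/inner? (368, 255) [472.  242.5 263.6] [-45.1 -25.3]
floor/inner? (258, 255) [493.1 291.6 264.7] [  8.3 -24.9]
```

```bash
cat > lane.py <<'E'
from h import *
import sys
c=snap('top') if len(sys.argv)<2 else dict(np.load(sys.argv[1])); W=pts(c); z=W[...,2]
L=np.array([453.6,-187.4]); ey=np.array([.072,.997]); ex=np.array([.997,-.072])
d=W[...,:2]-L; t=d@ey; x=d@ex
m=((abs(t)<200)&(abs(x)<35)&(z>58)&(z<85)).astype(np.uint8)
n,lab,st,cen=cv2.connectedComponentsWithStats(m)
for k in range(1,n):
    if st[k,4]>6: q=ray(c,*cen[k],72)[:2]-L; print('t',round(q@ey,1),'x',round(q@ex,1),'n',st[k,4],'z',np.median(z[lab==k]).round(1))
E
python3 lane.py /tmp/t4.npz; python3 lane.py /tmp/top0.npz; python3 rot.py 3.1416 0 -2.12 413.4 280 160
```

```text
t 116.5 x 2.3 n 38 z 72.7
t 33.8 x 4.5 n 42 z 73.4
t -53.2 x 2.4 n 42 z 72.6
t -141.3 x -2.0 n 41 z 71.6
t 33.4 x 4.3 n 41 z 73.3
t -141.0 x -1.9 n 42 z 72.5
rows 15 per row turn [-0.006  0.012 -0.951]
shift total [-1.99  0.41 -2.79] per row [-0.133  0.027 -0.186]
```

Request:
play_rows([
  [[-0.133,0.027,-0.186],[0,0,-0.951]],
  [[-0.133,0.027,-0.186],[0,0,-0.951]],
  [[-0.133,0.027,-0.186],[0,0,-0.951]],
  [[-0.133,0.027,-0.186],[0,0,-0.951]],
  [[-0.133,0.027,-0.186],[0,0,-0.951]],
  [[-0.133,0.027,-0.186],[0,0,-0.951]],
  [[-0.133,0.027,-0.186],[0,0,-0.951]],
  [[-0.133,0.027,-0.186],[0,0,-0.951]],
  [[-0.133,0.027,-0.186],[0,0,-0.951]],
  [[-0.133,0.027,-0.186],[0,0,-0.951]],
  [[-0.133,0.027,-0.186],[0,0,-0.951]],
  [[-0.133,0.027,-0.186],[0,0,-0.951]],
  [[-0.133,0.027,-0.186],[0,0,-0.951]],
  [[-0.133,0.027,-0.186],[0,0,-0.951]],
  [[-0.133,0.027,-0.186],[0,0,-0.951]],
  [[0,0,0],[0,0,0]],
  [[0,0,0],[0,0,0]],
])

```text
clock: 25.7
tcp_pos: [413.5, 279.4, 160.4]
eef_rot: [-3.121, 0.004, -2.117]
contact_force: [0.4, 0.3, 0.5]
gripper_width: 46.7
gripper_force: 0.0
```

```bash
python3 rot.py 3.1416 0 -2.12 413.4 280 28; cat > cap.py <<'E'
from h import *
import sys
x,y=map(float,sys.argv[1:3]); c=snap('wrist'); W=pts(c); z=W[...,2]
r=np.hypot(W[...,0]-x,W[...,1]-y); P=W[(r<26)&(z>70)&(z<84)]
print('cap',((P[:,:2].max(0)+P[:,:2].min(0))/2).round(1),len(P))
S=W[(r<26)&(z>50)&(z<84)][:,:2].astype(np.float32); print(cv2.minAreaRect(S))
E
python3 cap.py 413.4 280
```

```text
rows 1 per row turn [ 0.064  0.167 -0.029]
shift total [-0.    0.02 -4.41] per row [-2.000e-03  2.000e-02 -4.413e+00]
cap [411.6 280.5] 557
((411.7026672363281, 279.9610595703125), (27.239309310913086, 27.399330139160156), 59.580814361572266)
```

Request:
play_rows([
  [[-0.03,0.02,-0.9],[0.064,0.167,0.1]],
  [[0,0,-0.9],[0,0,0]],
  [[0,0,-0.9],[0,0,0]],
  [[0,0,-0.9],[0,0,0]],
  [[0,0,-0.6],[0,0,0]],
  [[0,0,-0.2],[0,0,0]],
  [[0,0,0],[0,0,0]],
  [[0,0,0],[0,0,0]],
])

```text
clock: 26.42
tcp_pos: [413.1, 281.0, 29.5]
eef_rot: [-3.141, 0.001, -2.106]
contact_force: [0.6, 0.2, 0.4]
gripper_width: 47.1
gripper_force: 0.0
```

Request:
play_rows([
  [[0,0,0],[0,0,0]],
  [[0,0,0],[0,0,0]],
  [[0,0,0],[0,0,0]],
  [[0,0,0],[0,0,0]],
  [[0,0,0],[0,0,0]],
  [[0,0,0],[0,0,0]],
], jaw=1)

```text
clock: 26.92
tcp_pos: [413.2, 281.7, 30.2]
eef_rot: [-3.141, 0.003, -2.107]
contact_force: [-1.5, -0.3, 6.6]
gripper_width: 27.6
gripper_force: 40.4
```

Request:
play_rows([
  [[0,0,0.5],[0,0,0]],
  [[0,0,0.9],[0,0,0]],
  [[0,0,0.9],[0,0,0]],
  [[0,0,0.9],[0,0,0]],
  [[0,0,0.9],[0,0,0]],
  [[0,0,0.4],[0,0,0]],
  [[0,0,0],[0,0,0]],
])

```text
clock: 27.5
tcp_pos: [413.3, 281.8, 166.9]
eef_rot: [-3.141, 0.006, -2.107]
contact_force: [0.7, -0.6, -0.7]
gripper_width: 27.3
gripper_force: 39.5
```

```bash
python3 rot.py 3.1416 0 -1.643 459.5 -113.1 160
```

```text
rows 4 per row turn [-0.011  0.005  0.967]
shift total [  1.54 -13.16  -0.23] per row [ 0.385 -3.291 -0.057]
```

Request:
play_rows([
  [[0.11,-0.936,0],[0,0,0.967]],
  [[0.11,-0.936,0],[0,0,0.967]],
  [[0.11,-0.936,0],[0,0,0.967]],
  [[0.11,-0.936,0],[0,0,0.967]],
  [[0.11,-0.936,0],[0,0,0]],
  [[0.11,-0.936,0],[0,0,0]],
  [[0.11,-0.936,0],[0,0,0]],
  [[0.11,-0.936,0],[0,0,0]],
  [[0.11,-0.936,0],[0,0,0]],
  [[0.11,-0.936,0],[0,0,0]],
  [[0.11,-0.936,0],[0,0,0]],
  [[0.11,-0.936,0],[0,0,0]],
  [[0.11,-0.936,0],[0,0,0]],
  [[0.11,-0.936,0],[0,0,0]],
  [[0,0,0],[0,0,0]],
  [[0,0,0],[0,0,0]],
])

```text
clock: 28.83
tcp_pos: [457.7, -113.4, 161.4]
eef_rot: [3.139, -0.0, -1.646]
contact_force: [0.7, -0.2, -0.1]
gripper_width: 27.2
gripper_force: 39.5
```

```bash
python3 rot.py 3.1416 0 -1.643 459.5 -112 35; python3 lane.py
```

```text
rows 1 per row turn [-0.002 -0.025  0.024]
shift total [ 0.06  0.05 -4.21] per row [ 0.059  0.048 -4.214]
t -141.5 x -2.0 n 40 z 72.2
```

Request:
play_rows([
  [[0.06,0.05,-0.9],[0,0,0]],
  [[0,0,-0.9],[0,0,0]],
  [[0,0,-0.9],[0,0,0]],
  [[0,0,-0.9],[0,0,0]],
  [[0,0,-0.6],[0,0,0]],
  [[0,0,0],[0,0,0]],
  [[0,0,0],[0,0,0]],
])

```text
clock: 29.47
tcp_pos: [459.7, -110.2, 36.6]
eef_rot: [3.139, -0.001, -1.641]
contact_force: [0.9, -0.7, -0.6]
gripper_width: 27.2
gripper_force: 39.6
```

Request:
play_rows([
  [[0,0,-0.15],[0,0,0]],
  [[0,0,-0.1],[0,0,0]],
  [[0,0,0],[0,0,0]],
  [[0,0,0],[0,0,0]],
])

```text
clock: 29.8
tcp_pos: [460.6, -110.8, 30.3]
eef_rot: [-3.141, 0.0, -1.643]
contact_force: [0.5, 0.6, -0.1]
gripper_width: 26.9
gripper_force: 39.6
```

Request:
play_rows([
  [[0,0,-0.1],[0,0,0]],
  [[0,0,-0.06],[0,0,0]],
  [[0,0,0],[0,0,0]],
  [[0,0,0],[0,0,0]],
])

```text
clock: 30.13
tcp_pos: [460.8, -110.9, 26.2]
eef_rot: [-3.141, -0.0, -1.643]
contact_force: [-1.3, 2.6, 6.7]
gripper_width: 26.9
gripper_force: 40.4
```

Request:
play_rows([
  [[0,0,0],[0,0,0]],
  [[0,0,0],[0,0,0]],
  [[0,0,0],[0,0,0]],
  [[0,0,0],[0,0,0]],
  [[0,0,0.5],[0,0,0]],
  [[0,0,0.9],[0,0,0]],
  [[0,0,0.9],[0,0,0]],
  [[0,0,0.9],[0,0,0]],
  [[0,0,0.9],[0,0,0]],
  [[0,0,0.5],[0,0,0]],
], jaw=-0.1)

```text
clock: 30.97
tcp_pos: [461.1, -111.2, 166.3]
eef_rot: [-3.138, -0.0, -1.643]
contact_force: [0.3, -0.2, 0.3]
gripper_width: 47.1
gripper_force: 0.0
```

Request:
play_rows([
  [[-0.038,0.952,0],[0,0,-0.735]],
  [[-0.038,0.952,0],[0,0,-0.735]],
  [[-0.038,0.952,0],[0,0,-0.735]],
  [[-0.038,0.952,0],[0,0,-0.735]],
  [[-0.038,0.952,0],[0,0,0]],
  [[-0.038,0.952,0],[0,0,0]],
  [[-0.038,0.952,0],[0,0,0]],
  [[-0.038,0.952,0],[0,0,0]],
  [[-0.038,0.952,0],[0,0,0]],
  [[-0.038,0.952,0],[0,0,0]],
  [[-0.038,0.952,0],[0,0,0]],
  [[-0.038,0.952,0],[0,0,0]],
  [[-0.038,0.952,0],[0,0,0]],
  [[-0.038,0.952,0],[0,0,0]],
  [[-0.038,0.952,0],[0,0,0]],
  [[-0.038,0.952,0],[0,0,0]],
  [[0,0,0],[0,0,0]],
  [[0,0,0],[0,0,0]],
])

```text
clock: 32.47
tcp_pos: [441.6, 347.0, 161.8]
eef_rot: [3.141, -0.002, -1.994]
contact_force: [-0.5, -0.2, -0.3]
gripper_width: 47.0
gripper_force: 0.0
```

```bash
python3 rot.py 3.1416 0 -1.996 442.5 346 28;python3 cap.py 442.5 346; python3 lane.py
```

```text
rows 1 per row turn [ 0.013 -0.011 -0.016]
shift total [ 0.03 -0.03 -4.46] per row [ 0.031 -0.034 -4.461]
cap [440.3 346.7] 547
((440.6339111328125, 346.1265563964844), (27.173948287963867, 27.225603103637695), 66.37925720214844)
t 116.4 x 2.0 n 39 z 73.5
t 75.6 x 2.7 n 40 z 73.6
t 33.3 x 4.2 n 41 z 73.3
t -53.5 x 2.5 n 41 z 73.2
t -141.4 x -2.2 n 40 z 72.2
```

Request:
play_rows([
  [[-0.01,-0.03,-0.9],[0,0,0]],
  [[0,0,-0.9],[0,0,0]],
  [[0,0,-0.9],[0,0,0]],
  [[0,0,-0.9],[0,0,0]],
  [[0,0,-0.6],[0,0,0]],
  [[0,0,-0.2],[0,0,0]],
  [[0,0,0],[0,0,0]],
  [[0,0,0],[0,0,0]],
])

```text
clock: 33.23
tcp_pos: [442.4, 345.1, 32.2]
eef_rot: [-3.141, 0.001, -1.996]
contact_force: [0.5, 1.0, 0.9]
gripper_width: 47.0
gripper_force: 0.0
```

Request:
play_rows([
  [[0,0,0],[0,0,0]],
  [[0,0,0],[0,0,0]],
  [[0,0,0],[0,0,0]],
  [[0,0,0],[0,0,0]],
  [[0,0,0],[0,0,0]],
  [[0,0,0],[0,0,0]],
], jaw=1)

```text
clock: 33.73
tcp_pos: [442.6, 346.0, 33.0]
eef_rot: [-3.14, 0.003, -1.995]
contact_force: [-0.9, -1.0, 7.3]
gripper_width: 27.6
gripper_force: 40.9
```

Request:
play_rows([
  [[0,0,0.5],[0,0,0]],
  [[0,0,0.9],[0,0,0]],
  [[0,0,0.9],[0,0,0]],
  [[0,0,0.9],[0,0,0]],
  [[0,0,0.9],[0,0,0]],
  [[0,0,0.4],[0,0,0]],
  [[0,0,0],[0,0,0]],
])

```text
clock: 34.32
tcp_pos: [442.8, 346.3, 169.7]
eef_rot: [-3.14, 0.006, -1.996]
contact_force: [0.6, -0.3, -1.2]
gripper_width: 27.2
gripper_force: 40.0
```

```bash
python3 rot.py 3.1416 0 -1.643 453 -196 160
```

```text
rows 3 per row turn [-0.015  0.008  0.98 ]
shift total [  0.34 -18.08  -0.32] per row [ 0.114 -6.025 -0.108]
```

Request:
play_rows([
  [[0.018,-0.951,0],[0,0,0.98]],
  [[0.018,-0.951,0],[0,0,0.98]],
  [[0.018,-0.951,0],[0,0,0.98]],
  [[0.018,-0.951,0],[0,0,0]],
  [[0.018,-0.951,0],[0,0,0]],
  [[0.018,-0.951,0],[0,0,0]],
  [[0.018,-0.951,0],[0,0,0]],
  [[0.018,-0.951,0],[0,0,0]],
  [[0.018,-0.951,0],[0,0,0]],
  [[0.018,-0.951,0],[0,0,0]],
  [[0.018,-0.951,0],[0,0,0]],
  [[0.018,-0.951,0],[0,0,0]],
  [[0.018,-0.951,0],[0,0,0]],
  [[0.018,-0.951,0],[0,0,0]],
  [[0.018,-0.951,0],[0,0,0]],
  [[0.018,-0.951,0],[0,0,0]],
  [[0.018,-0.951,0],[0,0,0]],
  [[0.018,-0.951,0],[0,0,0]],
  [[0.018,-0.951,0],[0,0,0]],
  [[0,0,0],[0,0,0]],
])

```text
clock: 35.98
tcp_pos: [450.8, -200.1, 163.8]
eef_rot: [3.138, -0.0, -1.647]
contact_force: [-0.2, 0.7, -0.8]
gripper_width: 27.4
gripper_force: 40.0
```

Request:
play_rows([
  [[0,0,0],[0,0,0]],
  [[0,0,0],[0,0,0]],
])

```text
clock: 36.15
tcp_pos: [451.5, -196.6, 164.5]
eef_rot: [3.139, 0.001, -1.644]
contact_force: [-1.1, 0.9, -1.0]
gripper_width: 27.0
gripper_force: 40.0
```

```bash
python3 rot.py 3.1416 0 -1.643 453.4 -196 38
```

```text
rows 1 per row turn [-0.006 -0.018  0.006]
shift total [ 0.06  0.02 -4.22] per row [ 0.063  0.021 -4.217]
```

Request:
play_rows([
  [[0.05,0.02,-0.9],[0,0,0]],
  [[0,0,-0.9],[0,0,0]],
  [[0,0,-0.9],[0,0,0]],
  [[0,0,-0.9],[0,0,0]],
  [[0,0,-0.5],[0,0,0]],
  [[0,0,-0.15],[0,0,0]],
  [[0,0,-0.1],[0,0,0]],
  [[0,0,0],[0,0,0]],
  [[0,0,0],[0,0,0]],
])

```text
clock: 36.9
tcp_pos: [454.4, -196.1, 36.7]
eef_rot: [-3.14, -0.0, -1.642]
contact_force: [0.6, 1.1, -0.7]
gripper_width: 27.6
gripper_force: 40.0
```

Request:
play_rows([
  [[0,0,-0.1],[0,0,0]],
  [[0,0,-0.05],[0,0,0]],
  [[0,0,0],[0,0,0]],
  [[0,0,0],[0,0,0]],
])

```text
clock: 37.23
tcp_pos: [453.5, -196.3, 31.0]
eef_rot: [3.142, -0.0, -1.643]
contact_force: [0.1, -0.3, -1.0]
gripper_width: 27.2
gripper_force: 40.0
```

Request:
play_rows([
  [[0,0,-0.08],[0,0,0]],
  [[0,0,-0.05],[0,0,0]],
  [[0,0,0],[0,0,0]],
  [[0,0,0],[0,0,0]],
])

```text
clock: 37.57
tcp_pos: [453.9, -196.5, 29.0]
eef_rot: [-3.141, -0.001, -1.643]
contact_force: [-5.2, 2.7, 10.8]
gripper_width: 26.9
gripper_force: 41.4
```

Request:
play_rows([
  [[0,0,0],[0,0,0]],
  [[0,0,0],[0,0,0]],
  [[0,0,0],[0,0,0]],
  [[0,0,0],[0,0,0]],
  [[0,0,0.5],[0,0,0]],
  [[0,0,0.9],[0,0,0]],
  [[0,0,0.9],[0,0,0]],
  [[0,0,0.9],[0,0,0]],
  [[0,0,0.9],[0,0,0]],
  [[0,0,0.4],[0,0,0]],
], jaw=-0.1)

```text
clock: 38.4
tcp_pos: [454.6, -196.9, 165.9]
eef_rot: [-3.137, -0.001, -1.643]
contact_force: [-0.2, 0.2, 1.4]
gripper_width: 47.2
gripper_force: 0.0
```

Request:
play_rows([
  [[0.133,0.939,0],[0,0,-0.767]],
  [[0.133,0.939,0],[0,0,-0.767]],
  [[0.133,0.939,0],[0,0,-0.767]],
  [[0.133,0.939,0],[0,0,0]],
  [[0.133,0.939,0],[0,0,0]],
  [[0.133,0.939,0],[0,0,0]],
  [[0.133,0.939,0],[0,0,0]],
  [[0.133,0.939,0],[0,0,0]],
  [[0.133,0.939,0],[0,0,0]],
  [[0.133,0.939,0],[0,0,0]],
  [[0.133,0.939,0],[0,0,0]],
  [[0.133,0.939,0],[0,0,0]],
  [[0.133,0.939,0],[0,0,0]],
  [[0.133,0.939,0],[0,0,0]],
  [[0.133,0.939,0],[0,0,0]],
  [[0.133,0.939,0],[0,0,0]],
  [[0.133,0.939,0],[0,0,0]],
  [[0.133,0.939,0],[0,0,0]],
  [[0,0,0],[0,0,0]],
  [[0,0,0],[0,0,0]],
])

```text
clock: 40.07
tcp_pos: [524.8, 311.8, 160.1]
eef_rot: [3.14, -0.002, -1.918]
contact_force: [0.0, 0.4, -0.7]
gripper_width: 47.6
gripper_force: 0.0
```

```bash
python3 rot.py 3.1416 0 -1.919 525.6 310.5 30;python3 cap.py 525.6 310.5; python3 lane.py
```

```text
rows 1 per row turn [ 0.015 -0.019 -0.012]
shift total [ 0.03 -0.04 -4.34] per row [ 0.026 -0.042 -4.338]
cap [524.7 310.5] 564
((524.5886840820312, 309.9403381347656), (26.80760955810547, 27.38136100769043), 70.19577026367188)
t 116.5 x 2.3 n 38 z 73.6
t 75.4 x 3.4 n 39 z 72.9
t 33.2 x 4.5 n 40 z 72.5
t -8.6 x 1.2 n 41 z 73.5
t -141.1 x -2.2 n 41 z 73.5
```

```bash
python3 - <<'E'
from h import *
c=snap('top'); W=pts(c); L=np.array([453.6,-187.4]); np.savez('/tmp/t5.npz',**c)
d=W[...,:2]-L; t=d@[.072,.997]; x=d@[.997,-.072]; z=W[...,2]
m=((t>-125)&(t<-25)&(abs(x)<150)&(z>13)).astype(np.uint8)
n,lab,st,cen=cv2.connectedComponentsWithStats(m)
for k in range(1,n):
    if st[k,4]>8:
        q=lab==k; print('t',t[q].min(),t[q].max(),'x',x[q].min(),x[q].max(),'z',np.percentile(z[q],[5,50,95]),st[k,4],cen[k])
i=cv2.convertScaleAbs(c['img'],alpha=1.6); s=snap('scene'); j=cv2.convertScaleAbs(s['img'],alpha=1.6)
a=cv2.resize(i[180:270,300:440],(560,360),interpolation=2); b=cv2.resize(j[170:290,170:320],(450,360)); b=b[:,:240]
cv2.imwrite('pics/chk.png',np.hstack([a,b]))
E
```

```text
t -53.42053956888231 -25.071853640661892 x -78.1909981969355 -11.872535539473992 z [19.2255685  33.39284728 40.34979484] 113 [378.02654867 252.22123894]
```

View pics/chk.png

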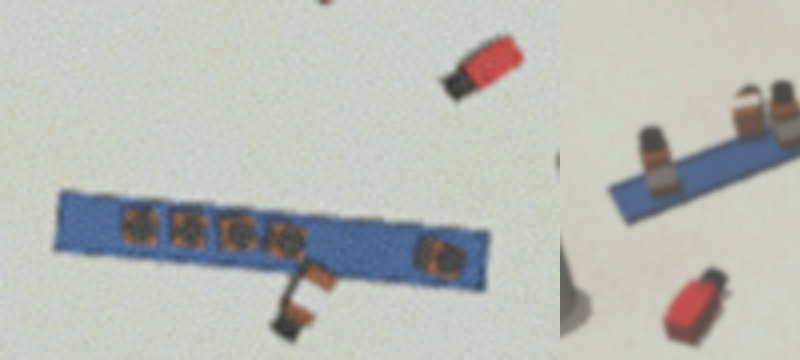

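f has toppled. It now lies on the lane's front rim at chk (305,300), with its cap toward the robot at (285,328). The other four, e, C, g and B, stand at (140..285,230) and h stands at (440,258). I'll put bottle A in the left end slot, leaving the wide gap free to restand f.

Request:
play_rows([
  [[0,-0.03,-0.9],[0,0,0]],
  [[0,0,-0.9],[0,0,0]],
  [[0,0,-0.9],[0,0,0]],
  [[0,0,-0.9],[0,0,0]],
  [[0,0,-0.6],[0,0,0]],
  [[0,0,-0.2],[0,0,0]],
  [[0,0,0],[0,0,0]],
  [[0,0,0],[0,0,0]],
])

```text
clock: 40.93
tcp_pos: [526.0, 309.8, 31.3]
eef_rot: [-3.141, 0.001, -1.919]
contact_force: [0.6, -0.1, -0.2]
gripper_width: 46.9
gripper_force: 0.0
```

Request:
play_rows([
  [[0,0,0],[0,0,0]],
  [[0,0,0],[0,0,0]],
  [[0,0,0],[0,0,0]],
  [[0,0,0],[0,0,0]],
  [[0,0,0],[0,0,0]],
  [[0,0,0],[0,0,0]],
], jaw=1)

```text
clock: 41.43
tcp_pos: [526.3, 310.7, 32.3]
eef_rot: [-3.14, 0.003, -1.919]
contact_force: [-0.9, -0.4, 6.3]
gripper_width: 27.0
gripper_force: 40.7
```

Request:
play_rows([
  [[0,0,0.5],[0,0,0]],
  [[0,0,0.9],[0,0,0]],
  [[0,0,0.9],[0,0,0]],
  [[0,0,0.9],[0,0,0]],
  [[0,0,0.9],[0,0,0]],
  [[0,0,0.4],[0,0,0]],
  [[0,0,0],[0,0,0]],
])

```text
clock: 42.02
tcp_pos: [526.5, 310.8, 169.0]
eef_rot: [-3.139, 0.005, -1.919]
contact_force: [0.9, -0.1, -1.2]
gripper_width: 27.1
gripper_force: 39.9
```

```bash
python3 rot.py 3.1416 0 -1.643 465.5 -29 160
```

```text
rows 3 per row turn [-0.013  0.011  0.767]
shift total [ -2.03 -11.33  -0.3 ] per row [-0.678 -3.775 -0.1  ]
```

Request:
play_rows([
  [[-0.17,-0.944,0],[0,0,0.767]],
  [[-0.17,-0.944,0],[0,0,0.767]],
  [[-0.17,-0.944,0],[0,0,0.767]],
  [[-0.17,-0.944,0],[0,0,0]],
  [[-0.17,-0.944,0],[0,0,0]],
  [[-0.17,-0.944,0],[0,0,0]],
  [[-0.17,-0.944,0],[0,0,0]],
  [[-0.17,-0.944,0],[0,0,0]],
  [[-0.17,-0.944,0],[0,0,0]],
  [[-0.17,-0.944,0],[0,0,0]],
  [[-0.17,-0.944,0],[0,0,0]],
  [[-0.17,-0.944,0],[0,0,0]],
  [[0,0,0],[0,0,0]],
  [[0,0,0],[0,0,0]],
  [[0,0,0],[0,0,0]],
])

```text
clock: 43.27
tcp_pos: [463.7, -29.9, 163.7]
eef_rot: [3.14, -0.0, -1.644]
contact_force: [0.1, -0.9, -1.4]
gripper_width: 27.5
gripper_force: 39.8
```

```bash
python3 rot.py 3.1416 0 -1.643 465.5 -29 38
```

```text
rows 1 per row turn [-0.001 -0.016  0.005]
shift total [ 0.06  0.03 -4.19] per row [ 0.059  0.029 -4.189]
```

Request:
play_rows([
  [[0.02,0,-0.9],[0,0,0]],
  [[0,0,-0.9],[0,0,0]],
  [[0,0,-0.9],[0,0,0]],
  [[0,0,-0.9],[0,0,0]],
  [[0,0,-0.5],[0,0,0]],
  [[0,0,-0.15],[0,0,0]],
  [[0,0,-0.1],[0,0,0]],
  [[0,0,0],[0,0,0]],
  [[0,0,0],[0,0,0]],
])

```text
clock: 44.02
tcp_pos: [465.5, -29.5, 35.6]
eef_rot: [-3.14, 0.0, -1.642]
contact_force: [0.2, 0.4, -0.7]
gripper_width: 27.2
gripper_force: 39.9
```

Request:
play_rows([
  [[0,0,-0.1],[0,0,0]],
  [[0,0,-0.08],[0,0,0]],
  [[0,0,0],[0,0,0]],
  [[0,0,0],[0,0,0]],
])

```text
clock: 44.35
tcp_pos: [464.7, -30.0, 29.2]
eef_rot: [3.141, 0.0, -1.643]
contact_force: [0.6, 0.4, -0.4]
gripper_width: 27.3
gripper_force: 39.9
```

Request:
play_rows([
  [[0,0,-0.07],[0,0,0]],
  [[0,0,0],[0,0,0]],
  [[0,0,0],[0,0,0]],
])

```text
clock: 44.6
tcp_pos: [465.2, -30.0, 28.3]
eef_rot: [-3.141, -0.0, -1.643]
contact_force: [-2.9, -0.5, 5.2]
gripper_width: 27.1
gripper_force: 40.7
```

Request:
play_rows([
  [[0,0,0],[0,0,0]],
  [[0,0,0],[0,0,0]],
  [[0,0,0],[0,0,0]],
  [[0,0,0],[0,0,0]],
  [[0,0,0.5],[0,0,0]],
  [[0,0,0.9],[0,0,0]],
  [[0,0,0.9],[0,0,0]],
  [[0,0,0.9],[0,0,0]],
  [[0,0,0.9],[0,0,0]],
  [[0,0,0.9],[0,0,0]],
  [[0,0,0.8],[0,0,0]],
], jaw=-0.1)

```text
clock: 45.52
tcp_pos: [464.8, -30.1, 202.8]
eef_rot: [-3.141, 0.0, -1.643]
contact_force: [1.0, 0.1, -0.1]
gripper_width: 47.3
gripper_force: 0.0
```

Request:
play_rows([
  [[-0.14,-0.9,0],[0,0,0]],
  [[-0.14,-0.9,0],[0,0,0]],
  [[-0.14,-0.9,0],[0,0,0]],
  [[-0.14,-0.9,0],[0,0,0]],
  [[-0.14,-0.9,0],[0,0,0]],
  [[-0.14,-0.9,0],[0,0,0]],
  [[-0.14,-0.9,0],[0,0,0]],
  [[0,0,0],[0,0,0]],
  [[0,0,0],[0,0,0]],
])

```text
clock: 46.27
tcp_pos: [434.9, -220.0, 200.5]
eef_rot: [3.141, -0.0, -1.646]
contact_force: [0.3, 0.3, 0.3]
gripper_width: 47.0
gripper_force: 0.0
```

```bash
python3 - <<'E'
from h import *
s=get_state(); print(s['clock'],s['tcp_pos'].round(1),s['eef_rot'].round(3),s['joint_positions'].round(2))
c=snap('wrist'); np.savez('/tmp/w6.npz',**c); W=pts(c); z=W[...,2]
L=np.array([453.6,-187.4]); d=W[...,:2]-L; t=d@[.072,.997]; x=d@[.997,-.072]
m=((t>-110)&(t<10)&(x>-120)&(x<-5)&(z>13)&(z<50)).astype(np.uint8)
n,lab,st,cen=cv2.connectedComponentsWithStats(m)
for k in range(1,n):
    if st[k,4]>100:
        q=lab==k; P=W[q]; print(st[k,4],cen[k],cv2.minAreaRect(P[:,:2].astype(np.float32)),np.percentile(P[:,2],[2,50,98]))
        A=np.c_[P[:,:2]-P[:,:2].mean(0),np.ones(len(P))]; print('plane',np.linalg.lstsq(A,P[:,2],rcond=None)[0], P.mean(0))
u,v=map(int,cen[k] if n>1 else (320,200))
cv2.imwrite('pics/w6.png',cv2.convertScaleAbs(c['img'],alpha=1.5))
E
```

```text
46.2667 [ 434.9 -220.   200.5] [ 3.141 -0.    -1.646] [-0.05 -0.27 -0.25 -0.   -1.59 -0.02]
1385 [344.61516245 183.66714801] ((399.3110656738281, -213.885498046875), (28.667436599731445, 72.3680419921875), 62.31812286376953) [16.36844999 32.4792645  39.33958104]
plane [2.22098450e-01 2.16292380e-02 3.08947089e+01] [ 403.19286212 -216.28440315   30.89470889]
```

View pics/w6.png

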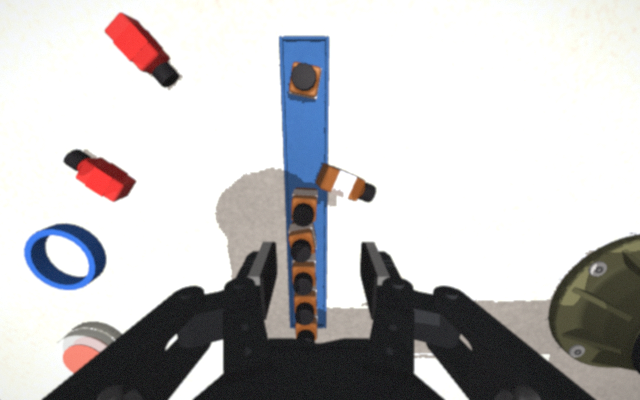

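f lies with its base on the lane's rim at (322,178) and its cap at (368,192) toward the robot. The row of five stands at (303,205) to (306,335) and h at (305,78). Before tilting outward at this short reach, I check that the arm can get there.

```bash
python3 - <<'E'
import numpy as np
from scipy.optimize import least_squares
# r,z,q2,q3,q5 (in-plane poses)
D=np.array([[np.hypot(148.2,581.1),230.3,.0408,.0838,-1.6155],[np.hypot(565.3,72.3),370.9,.02,.32,-1.87],[np.hypot(590,69.6),196.7,.03,.01,-1.56],[np.hypot(560.2,254.7),185.2,.12,.10,-1.59],[np.hypot(472.5,269),243.1,-.12,-.05,-1.63],[np.hypot(434.9,220),200.5,-.27,-.25,-1.59]])
def fk(p,q2,q3,q5):
    a,L1,L2,h,Lt,o=p; e=q3-q2; t=e+q5  # tool elevation
    return a+L1*np.sin(q2)+L2*np.cos(e)-o*np.sin(e)+Lt*np.cos(t), h+L1*np.cos(q2)+L2*np.sin(e)+o*np.cos(e)+Lt*np.sin(t)
def res(p):
    r=[]
    for R,z,q2,q3,q5 in D:
        x,y=fk(p,q2,q3,q5); r+=[x-R,y-z]
    x,y=fk(p,-.242,-.662,-.388-.05); r+=[.3*(x-641),.3*(y-16.5)]
    x,y=fk(p,.408,.19,-2.118); r+=[.3*(x-471),.3*(y-121.8)]
    return np.array(r+list((p-[0,350,550,400,250,0])*[.01]*6) ) if False else np.r_[r,(np.array(p)-[0,350,550,400,250,0])*.02]
s=least_squares(res,[0,350,550,400,250,0]); print(s.x.round(0),np.abs(s.fun[:16]).max())
p=s.x
for r,z,tilt in((450,18,.84),(450,18,.6),(450,18,.4),(560,13,.785)):
    f=lambda q:np.r_[np.array(fk(p,*q))-[r,z],300*((q[1]-q[0]+q[2])-(-np.pi/2+tilt))]
    b=least_squares(f,[-.5,-.6,-.6],bounds=([-1.29,-1.08,-2.81],[2.01,1.49,-.18])); print(r,tilt,b.x.round(2),np.abs(b.fun).max().round(1))
E
```

```text
[  2. 362. 582. 177. 319. -18.] 5.864701867135977
450 0.84 [-0.89 -1.08 -0.69] 44.4
450 0.6 [-0.93 -1.08 -0.85] 8.3
450 0.4 [-0.74 -0.94 -0.97] 0.0
560 0.785 [-0.57 -0.97 -0.39] 0.0
```

Not reachable with enough tilt there. Instead I pick f up with a nearly vertical tool, lay it flat farther out on free bench, then regrasp it tilted as before.

```bash
python3 rot.py 3.1416 -0.2 -0.483 404.7 -216.7 80
```

```text
rows 10 per row turn [-0.154 -0.086  0.965]
shift total [-1.01  0.08 -4.02] per row [-0.101  0.008 -0.402]
```

Request:
play_rows([
  [[-0.1,0.01,-0.3],[-0.154,-0.086,0.965]],
  [[-0.1,0.01,-0.3],[-0.154,-0.086,0.965]],
  [[-0.1,0.01,-0.3],[-0.154,-0.086,0.965]],
  [[-0.1,0.01,-0.3],[-0.154,-0.086,0.965]],
  [[-0.1,0.01,-0.3],[-0.154,-0.086,0.965]],
  [[-0.1,0.01,-0.3],[-0.154,-0.086,0.965]],
  [[-0.1,0.01,-0.3],[-0.154,-0.086,0.965]],
  [[-0.1,0.01,-0.3],[-0.154,-0.086,0.965]],
  [[-0.1,0.01,-0.3],[-0.154,-0.086,0.965]],
  [[-0.1,0.01,-0.3],[-0.154,-0.086,0.965]],
  [[0,0,0],[0,0,0]],
  [[0,0,0],[0,0,0]],
], jaw=0.1)

```text
clock: 47.32
tcp_pos: [405.4, -215.3, 111.1]
eef_rot: [-3.141, -0.2, -0.483]
contact_force: [0.3, 0.5, 0.9]
gripper_width: 38.7
gripper_force: 0.0
```

```bash
python3 rot.py 3.1416 -0.2 -0.483 404.7 -216.7 15; python3 lying.py 399 -214 | tail -3
```

```text
rows 1 per row turn [-0.004  0.003  0.   ]
shift total [-0.02 -0.05 -3.2 ] per row [-0.022 -0.048 -3.205]
rect 409.8912658691406 -195.59176635742188 83.87569427490234 53.52569580078125 34.22488021850586 px [311.86971122 239.6615178 ] n 1489 zmax 33.618720525775
dir cap->base [0.82683642 0.56244248] yaw 0.5973368459136036 base end [ 443.26496974 -172.8898288 ] cap end [ 376.38890676 -218.38121962] cap mean [ 376.25767778 -198.92206606]
TCP target [ 427.55507783 -183.57623587] delta/30 [ 0.73955682  1.05653422 -3.30468259] dyaw 1.0804662225093482
```

Request:
play_rows([
  [[-0.02,-0.05,-0.8],[0,0,0]],
  [[0,0,-0.9],[0,0,0]],
  [[0,0,-0.8],[0,0,0]],
  [[0,0,-0.5],[0,0,0]],
  [[0,0,-0.2],[0,0,0]],
  [[0,0,0],[0,0,0]],
  [[0,0,0],[0,0,0]],
])

```text
clock: 47.95
tcp_pos: [405.6, -217.5, 16.2]
eef_rot: [3.141, -0.201, -0.482]
contact_force: [-0.5, -0.5, 0.2]
gripper_width: 38.1
gripper_force: 0.0
```

Request:
play_rows([
  [[0,0,0],[0,0,0]],
  [[0,0,0],[0,0,0]],
  [[0,0,0],[0,0,0]],
  [[0,0,0],[0,0,0]],
  [[0,0,0],[0,0,0]],
], jaw=1)

```text
clock: 48.37
tcp_pos: [405.9, -217.7, 16.9]
eef_rot: [-3.141, -0.203, -0.481]
contact_force: [-2.3, 0.9, 6.4]
gripper_width: 27.7
gripper_force: 39.4
```

Request:
play_rows([
  [[0,0,0.5],[0,0,0]],
  [[0,0,0.9],[0,0,0]],
  [[0,0,0.9],[0,0,0]],
  [[0,0,0.9],[0,0,0]],
  [[0,0,0.6],[0,0,0]],
  [[0,0,0],[0,0,0]],
])

```text
clock: 48.87
tcp_pos: [406.5, -217.9, 134.1]
eef_rot: [-3.14, -0.207, -0.481]
contact_force: [0.4, -0.6, -0.8]
gripper_width: 27.8
gripper_force: 38.9
```

```bash
python3 rot.py 3.1416 0 -0.1 600 -130 130; python3 lane.py
```

```text
rows 4 per row turn [0.12  0.417 0.791]
shift total [ 6.45  2.93 -0.14] per row [ 1.612  0.732 -0.034]
t 156.8 x 1.9 n 38 z 73.5
t 116.9 x 1.9 n 40 z 73.3
t 75.5 x 3.3 n 39 z 73.9
t 33.8 x 4.7 n 42 z 72.3
t -8.7 x 1.2 n 42 z 73.1
t -141.2 x -2.3 n 42 z 72.7
```

Request:
play_rows([
  [[0.806,0.366,0],[0.12,0.417,0.791]],
  [[0.806,0.366,0],[0.12,0.417,0.791]],
  [[0.806,0.366,0],[0.12,0.417,0.791]],
  [[0.806,0.366,0],[0.12,0.417,0.791]],
  [[0.806,0.366,0],[0,0,0]],
  [[0.806,0.366,0],[0,0,0]],
  [[0.806,0.366,0],[0,0,0]],
  [[0.806,0.366,0],[0,0,0]],
  [[0,0,-0.9],[0,0,0]],
  [[0,0,-0.9],[0,0,0]],
  [[0,0,-0.9],[0,0,0]],
  [[0,0,-0.6],[0,0,0]],
  [[0,0,-0.2],[0,0,0]],
  [[0,0,0],[0,0,0]],
  [[0,0,0],[0,0,0]],
])

```text
clock: 50.17
tcp_pos: [598.3, -129.8, 24.3]
eef_rot: [3.139, 0.007, -0.1]
contact_force: [0.2, 0.3, 0.1]
gripper_width: 27.6
gripper_force: 38.9
```

Request:
play_rows([
  [[0,0,-0.15],[0,0,0]],
  [[0,0,-0.1],[0,0,0]],
  [[0,0,0],[0,0,0]],
  [[0,0,0],[0,0,0]],
])

```text
clock: 50.5
tcp_pos: [598.3, -129.6, 16.9]
eef_rot: [3.139, 0.006, -0.1]
contact_force: [-0.3, -0.4, -0.2]
gripper_width: 28.1
gripper_force: 38.9
```

Request:
play_rows([
  [[0,0,-0.1],[0,0,0]],
  [[0,0,0],[0,0,0]],
  [[0,0,0],[0,0,0]],
])

```text
clock: 50.75
tcp_pos: [598.1, -129.6, 13.3]
eef_rot: [3.139, 0.007, -0.1]
contact_force: [0.0, 0.5, -0.2]
gripper_width: 27.7
gripper_force: 38.9
```

Request:
play_rows([
  [[0,0,-0.06],[0,0,0]],
  [[0,0,0],[0,0,0]],
  [[0,0,0],[0,0,0]],
])

```text
clock: 51.0
tcp_pos: [598.5, -129.7, 12.2]
eef_rot: [3.139, 0.006, -0.1]
contact_force: [0.4, 0.7, 2.3]
gripper_width: 27.4
gripper_force: 38.9
```

Touching. Release, rise, and measure f from above.

Request:
play_rows([
  [[0,0,0],[0,0,0]],
  [[0,0,0],[0,0,0]],
  [[0,0,0],[0,0,0]],
  [[0,0,0.4],[0,0,0]],
  [[0,0,0.9],[0,0,0]],
  [[0,0,0.9],[0,0,0]],
  [[0,0,0.9],[0,0,0]],
  [[0,0,0.9],[0,0,0]],
  [[0,0,0.9],[0,0,0]],
  [[0,0,0.9],[0,0,0]],
  [[0,0,0],[0,0,0]],
  [[0,0,0],[0,0,0]],
], jaw=-0.1)

```text
clock: 52.0
tcp_pos: [599.0, -129.7, 188.9]
eef_rot: [3.14, 0.002, -0.1]
contact_force: [-0.1, -0.4, -0.5]
gripper_width: 46.9
gripper_force: 0.0
```

```bash
python3 lying.py 598 -130
```

```text
52.0 [ 599.  -129.7  188.9] [ 3.14e+00  2.00e-03 -1.00e-01] [ 0.11  0.08  0.04  0.   -1.54  1.36] 46.9425344003479
rect 592.471923828125 -127.30414581298828 27.385791778564453 70.35504150390625 84.16021728515625 px [316.773801   185.12598425] n 1397 zmax 28.328617502328633
dir cap->base [ 0.9948103  -0.10174706] yaw -0.10192343597507682 base end [ 627.27591532 -130.86382319] cap end [ 558.33236404 -123.81242508] cap mean [ 566.26487248 -123.65250337]
TCP target [ 608.37451959 -128.9306291 ] delta/30 [ 0.31131602  0.02501008 -5.89818737] dyaw -0.0022308587861160772
```

```bash
python3 rot.py 3.1416 -0.785 -0.102 607 -129 80
```

```text
rows 7 per row turn [-0.093 -0.936 -0.002]
shift total [ 0.29  0.02 -3.56] per row [ 0.041  0.002 -0.508]
```

Request:
play_rows([
  [[0.04,0,-0.5],[-0.093,-0.936,0]],
  [[0.04,0,-0.5],[-0.093,-0.936,0]],
  [[0.04,0,-0.5],[-0.093,-0.936,0]],
  [[0.04,0,-0.5],[-0.093,-0.936,0]],
  [[0.04,0,-0.5],[-0.093,-0.936,0]],
  [[0.04,0,-0.5],[-0.093,-0.936,0]],
  [[0.04,0,-0.5],[-0.093,-0.936,0]],
  [[0,0,-0.8],[0,0,0]],
  [[0,0,-0.8],[0,0,0]],
  [[0,0,-0.5],[0,0,0]],
  [[0,0,-0.2],[0,0,0]],
  [[0,0,0],[0,0,0]],
  [[0,0,0],[0,0,0]],
])

```text
clock: 53.13
tcp_pos: [607.5, -134.8, 21.6]
eef_rot: [3.14, -0.751, -0.103]
contact_force: [-0.7, -1.6, 0.7]
gripper_width: 47.0
gripper_force: 0.0
```

Request:
play_rows([
  [[0,0,0],[0,0,0]],
  [[0,0,0],[0,0,0]],
  [[0,0,0],[0,0,0]],
  [[0,0,0],[0,0,0]],
  [[0,0,0],[0,0,0]],
  [[0,0,0],[0,0,0]],
], jaw=1)

```text
clock: 53.63
tcp_pos: [608.3, -134.6, 22.9]
eef_rot: [3.139, -0.752, -0.102]
contact_force: [-0.9, 1.5, 2.2]
gripper_width: 26.8
gripper_force: 41.0
```

```bash
python3 rot.py 3.1416 0.785 -0.072 448.7 -262.2 125
```

```text
rows 13 per row turn [0.087 0.982 0.015]
shift total [-5.32 -4.25  3.4 ] per row [-0.409 -0.327  0.262]
```

The tool ended up about 10 mm too high, so the hold is shallow. Open, go lower and regrip.

Request:
play_rows([
  [[0,0,0],[0,0,0]],
  [[0,0,0],[0,0,0]],
  [[0,0,0],[0,0,0]],
  [[0,0,-0.2],[0,-0.28,0]],
  [[0,0,-0.15],[0,0,0]],
  [[0,0,0],[0,0,0]],
  [[0,0,0],[0,0,0]],
], jaw=-0.1)

```text
clock: 54.22
tcp_pos: [605.1, -137.6, 25.1]
eef_rot: [-3.132, -0.761, -0.106]
contact_force: [0.7, -1.2, 1.0]
gripper_width: 46.7
gripper_force: 0.0
```

```bash
python3 lying.py 592 -132
```

```text
54.2167 [ 605.1 -137.6   25.1] [-3.132 -0.761 -0.106] [ 0.08 -0.4  -1.08  0.74 -0.18  0.7 ] 46.664529936432594
rect 593.2582397460938 -132.89015197753906 28.50848960876465 67.46337890625 83.96195220947266 px [312.80517478 276.81614119] n 5836 zmax 28.61516054479226
dir cap->base [ 0.99445226 -0.10518886] yaw -0.10538381433747114 base end [ 626.01612719 -136.35513971] cap end [ 560.60959479 -129.43671945] cap mean [ 566.26668401 -130.50677183]
TCP target [ 607.12153419 -134.35655134] delta/30 [ 0.06887916  0.10938102 -0.43811319] dyaw 0.00028120965703669343
```

The arm is at joint limits at this tilt (q3 = -1.08, q5 = -0.18). I use a smaller tilt, 0.62 rad, and grip a bit nearer the cap.

```bash
python3 rot.py 3.1416 -0.62 -0.105 600.1 -133.6 60
```

```text
rows 2 per row turn [ 0.032  0.587 -0.023]
shift total [-0.17  0.13  1.16] per row [-0.084  0.067  0.58 ]
```

Request:
play_rows([
  [[0,0,0.6],[0,0,0]],
  [[0,0,0.6],[0.03,0.587,-0.023]],
  [[-0.17,0.13,0.2],[0.03,0.587,-0.023]],
  [[0,0,0],[0,0,0]],
  [[0,0,0],[0,0,0]],
  [[0,0,0],[0,0,0]],
])

```text
clock: 54.77
tcp_pos: [600.3, -135.7, 64.8]
eef_rot: [3.138, -0.631, -0.106]
contact_force: [-0.3, -0.9, -1.2]
gripper_width: 47.1
gripper_force: 0.0
```

```bash
python3 rot.py 3.1416 -0.62 -0.105 600.1 -133.6 10; python3 -c "
from h import *;print(get_state()['joint_positions'].round(2))"
```

```text
rows 1 per row turn [0.031 0.088 0.023]
shift total [-0.01  0.07 -1.83] per row [-0.007  0.069 -1.828]
[ 0.19 -0.41 -0.85  0.34 -0.55  1.04]
```

Request:
play_rows([
  [[0,0.07,-0.6],[0.03,0.09,0.02]],
  [[0,0,-0.6],[0,0,0]],
  [[0,0,-0.4],[0,0,0]],
  [[0,0,-0.22],[0,0,0]],
  [[0,0,0],[0,0,0]],
  [[0,0,0],[0,0,0]],
])

```text
clock: 55.27
tcp_pos: [600.0, -134.0, 10.4]
eef_rot: [3.141, -0.619, -0.105]
contact_force: [-0.1, 0.3, 0.4]
gripper_width: 47.1
gripper_force: 0.0
```

```bash
python3 rot.py 3.1416 -0.62 -0.105 600.1 -133.6 10; python3 -c "
from h import *;print(get_state()['joint_positions'].round(2))"
```

```text
rows 1 per row turn [ 0.005 -0.009  0.004]
shift total [ 0.    0.01 -0.01] per row [ 0.005  0.012 -0.012]
[ 0.17 -0.33 -0.91  0.41 -0.42  0.96]
```

Request:
play_rows([
  [[0,0,0],[0,0,0]],
  [[0,0,0],[0,0,0]],
  [[0,0,0],[0,0,0]],
  [[0,0,0],[0,0,0]],
  [[0,0,0],[0,0,0]],
  [[0,0,0],[0,0,0]],
], jaw=1)

```text
clock: 55.77
tcp_pos: [601.3, -133.4, 12.5]
eef_rot: [-3.141, -0.622, -0.105]
contact_force: [-5.1, -0.4, 6.3]
gripper_width: 27.6
gripper_force: 40.5
```

Request:
play_rows([
  [[0,0,0.5],[0,0,0]],
  [[0,0,0.9],[0,0,0]],
  [[0,0,0.9],[0,0,0]],
  [[0,0,0.9],[0,0,0]],
  [[0,0,0.6],[0,0,0]],
  [[0,0,0],[0,0,0]],
])

```text
clock: 56.27
tcp_pos: [602.7, -133.1, 131.3]
eef_rot: [-3.14, -0.628, -0.105]
contact_force: [1.0, 0.5, 0.2]
gripper_width: 27.5
gripper_force: 39.6
```

```bash
python3 rot.py 3.1416 0.951 -0.072 445.7 -262.2 125
```

```text
rows 14 per row turn [0.082 0.936 0.016]
shift total [-5.23 -4.3  -0.21] per row [-0.374 -0.307 -0.015]
```

Request:
play_rows([
  [[-0.374,-0.307,0],[0.082,0.936,0.016]],
  [[-0.374,-0.307,0],[0.082,0.936,0.016]],
  [[-0.374,-0.307,0],[0.082,0.936,0.016]],
  [[-0.374,-0.307,0],[0.082,0.936,0.016]],
  [[-0.374,-0.307,0],[0.082,0.936,0.016]],
  [[-0.374,-0.307,0],[0.082,0.936,0.016]],
  [[-0.374,-0.307,0],[0.082,0.936,0.016]],
  [[-0.374,-0.307,0],[0.082,0.936,0.016]],
  [[-0.374,-0.307,0],[0.082,0.936,0.016]],
  [[-0.374,-0.307,0],[0.082,0.936,0.016]],
  [[-0.374,-0.307,0],[0.082,0.936,0.016]],
  [[-0.374,-0.307,0],[0.082,0.936,0.016]],
  [[-0.374,-0.307,0],[0.082,0.936,0.016]],
  [[-0.374,-0.307,0],[0.082,0.936,0.016]],
  [[0,0,0],[0,0,0]],
  [[0,0,0],[0,0,0]],
  [[0,0,0],[0,0,0]],
])

```text
clock: 57.68
tcp_pos: [444.0, -262.4, 125.3]
eef_rot: [3.139, 0.955, -0.072]
contact_force: [0.5, -0.0, -0.0]
gripper_width: 27.4
gripper_force: 39.7
```

```bash
python3 rot.py 3.1416 0.951 -0.072 447 -262.2 38;  python3 -c "
from h import *;print(get_state()['joint_positions'].round(2))
c=snap('wrist');i=c['img'];cv2.imwrite('pics/x.png',i)
W=pts(c);hsv=cv2.cvtColor(i,cv2.COLOR_BGR2HSV)
wh=(hsv[...,1]<40)&(hsv[...,2]>90);v,u=np.mgrid[:400,:640];m=wh&(abs(u-320)<60)&(c['range_z']<220)&(c['range_z']>60)
P=W[m];print(len(P),P.mean(0));q=P-P.mean(0);w,V=np.linalg.eigh(q.T@q);print('label normal',V[:,0].round(3))
"
```

```text
rows 1 per row turn [ 0.01  -0.034 -0.015]
shift total [ 0.1   0.01 -2.91] per row [ 0.099  0.005 -2.911]
[-0.12  0.6   0.29  0.05 -2.22  1.62]
7251 [ 476.61637643 -265.10123678   41.6774033 ]
label normal [ 0.977 -0.076  0.198]
```

Request:
play_rows([
  [[0.05,0,-0.9],[0,0,0]],
  [[0,0,-0.9],[0,0,0]],
  [[0,0,-0.8],[0,0,0]],
  [[0,0,-0.3],[0,0,0]],
  [[0,0,0],[0,0,0]],
  [[0,0,0],[0,0,0]],
  [[0,0,0],[0,0,0]],
])

```text
clock: 58.32
tcp_pos: [446.2, -262.7, 40.7]
eef_rot: [3.138, 0.954, -0.072]
contact_force: [0.1, -1.2, -0.1]
gripper_width: 27.1
gripper_force: 39.7
```

```bash
python3 -c "
from h import *
s=get_state();T=s['tcp_pos'];c=snap('wrist');W=pts(c);d=W-T
m=(abs(d[...,1])<11)&(d[...,0]>5)&(d[...,0]<25)&(d[...,2]>-22)&(d[...,2]<18)
P=W[m];print(len(P),P.mean(0)-T);q=P-P.mean(0);w,V=np.linalg.eigh(q.T@q);print('face normal',V[:,0].round(3),np.sqrt(w/len(P)).round(1))
"
```

```text
3287 [14.54581187  0.02294223 -1.06739641]
face normal [ 0.998 -0.068 -0.001] [ 0.6  6.4 11.6]
```

Held bottle is upright: its face normal is horizontal, with the face 14.5 mm ahead of the TCP. Lowering it.

Request:
play_rows([
  [[0.06,0,-0.15],[0,0,0]],
  [[0,0,-0.12],[0,0,0]],
  [[0,0,0],[0,0,0]],
  [[0,0,0],[0,0,0]],
])

```text
clock: 58.7
tcp_pos: [447.5, -262.7, 31.9]
eef_rot: [3.138, 0.957, -0.072]
contact_force: [1.4, 1.3, 6.6]
gripper_width: 27.1
gripper_force: 40.4
```

Request:
play_rows([
  [[0,0,-0.08],[0,0,0]],
  [[0,0,0],[0,0,0]],
  [[0,0,0],[0,0,0]],
])

```text
clock: 58.95
tcp_pos: [447.6, -262.7, 31.8]
eef_rot: [3.137, 0.959, -0.073]
contact_force: [2.1, 3.9, 14.9]
gripper_width: 27.3
gripper_force: 40.9
```

Request:
play_rows([
  [[0,0,-0.05],[0,0,0]],
  [[0,0,0],[0,0,0]],
  [[0,0,0],[0,0,0]],
])

```text
clock: 59.2
tcp_pos: [447.6, -262.7, 31.8]
eef_rot: [3.136, 0.96, -0.073]
contact_force: [1.6, 5.2, 19.7]
gripper_width: 27.4
gripper_force: 41.3
```

Request:
play_rows([
  [[0,0,0.1],[0,0,0]],
  [[0,0,0],[0,0,0]],
  [[0,0,0],[0,0,0]],
  [[0,0,0],[0,0,0]],
  [[0.4,-0.03,0.3],[0,0,0]],
  [[0.7,-0.05,0.5],[0,0,0]],
  [[0.8,-0.06,0.57],[0,0,0]],
  [[0.8,-0.06,0.57],[0,0,0]],
  [[0.6,-0.05,0.8],[0,0,0]],
  [[0.2,0,0.9],[0,-0.9,0]],
  [[0,0,0.9],[0,-0.9,0]],
  [[0,0,0.9],[0,-0.9,0]],
  [[0,0.5,0.9],[0,-0.9,0]],
  [[0,0.9,0.5],[0,-0.9,0]],
  [[0,0.9,0.3],[0,-0.9,0]],
  [[0,0.9,0],[0,-0.9,0]],
  [[0,0.9,0],[0,-0.9,0]],
  [[0,0.9,0],[0,0,0]],
  [[0,0.9,0],[0,0,0]],
  [[0,0,0],[0,0,0]],
], jaw=-0.1)

```text
clock: 60.87
tcp_pos: [551.2, -89.4, 243.9]
eef_rot: [-3.087, 0.094, -0.038]
contact_force: [0.0, -0.5, 0.3]
gripper_width: 47.2
gripper_force: 0.0
```

Request:
play_rows([
  [[0,0,0],[0,0,0]],
  [[0,0,0],[0,0,0]],
  [[0,0,0],[0,0,0]],
  [[0,0,0],[0,0,0]],
])

```text
clock: 61.2
tcp_pos: [551.9, -93.7, 242.9]
eef_rot: [-3.088, 0.096, -0.043]
contact_force: [0.0, 0.3, -0.2]
gripper_width: 46.9
gripper_force: 0.0
```

```bash
cp top.py t.py; python3 t.py final.png; python3 lane.py; python3 - <<'E'
from h import *
c=dict(np.load('/tmp/top1.npz')); W=pts(c); c0=dict(np.load('/tmp/top0.npz')); W0=pts(c0)
yaw=1.157; R=np.array([[np.cos(yaw),np.sin(yaw)],[-np.sin(yaw),np.cos(yaw)]]); d=(W[...,:2]-[467,294])@R.T; z=W[...,2]
m=(abs(d[...,0])<70)&(abs(d[...,1])<105)&(z>20); print('in chamber',m.sum(), 'lid max z',np.nanmax(z[(d[...,0]>85)&(d[...,0]<200)&(abs(d[...,1])<120)]))
k=(abs(d[...,1]+173)<14)&(abs(d[...,0])<70)&(z>95)&(z<115); print('dimmer box xy',k.sum(), d[k].mean(0), 'mark at x about -35.9..-31')
# bystanders: difference of images
D=cv2.absdiff(cv2.GaussianBlur(c['img'],(5,5),0),cv2.GaussianBlur(c0['img'],(5,5),0)).max(2)
for n,(u,v) in dict(dishes=(312,145),tape=(355,149),wash=(458,222)).items(): print(n,D[v-14:v+14,u-14:u+14].mean().round(1))
E
```

```text
61.2 [551.9 -93.7 242.9] [-3.088  0.096 -0.043] [ 0.14  0.03  0.12 -0.07 -1.74  1.37] 46.93156112238662
t 157.0 x 2.2 n 37 z 73.1
t 116.5 x 2.3 n 38 z 73.8
t 75.5 x 3.3 n 39 z 73.3
t 33.2 x 4.5 n 40 z 72.8
t -8.3 x 0.5 n 42 z 72.4
t -75.2 x 2.7 n 41 z 72.4
t -140.9 x -2.1 n 42 z 72.4
in chamber 0 lid max z 288.47157203279687
dimmer box xy 0 [nan nan] mark at x about -35.9..-31
dishes 11.7
tape 31.2
wash 11.2<stdin>:5: RuntimeWarning: Mean of empty slice.
  ret = um.true_divide(
```

```bash
sleep 0
python3 - <<'E'
from h import *
c=dict(np.load('/tmp/top1.npz')); c0=dict(np.load('/tmp/top0.npz'))
for q in(c0,c):
    h=cv2.cvtColor(q['img'],cv2.COLOR_BGR2HSV); s=h[130:168,338:374]; m=(s[...,0]>100)&(s[...,0]<130)&(s[...,1]>110); print('tape',m.sum(),np.argwhere(m).mean(0).round(2))
s=snap('scene'); W=pts(s); z=W[...,2]; yaw=1.157; R=np.array([[np.cos(yaw),np.sin(yaw)],[-np.sin(yaw),np.cos(yaw)]]); d=(W[...,:2]-[467,294])@R.T
s0=dict(np.load('/tmp/scene0.npz')); d0=(pts(s0)[...,:2]-[467,294])@R.T; z0=pts(s0)[...,2]
for dd,zz in((d0,z0),(d,z)):
    k=(abs(dd[...,1]+175)<16)&(abs(dd[...,0])<80)&(zz>97)&(zz<114); print('dimmer',k.sum(),dd[k].mean(0) if k.any() else '')
h=cv2.cvtColor(s['img'],cv2.COLOR_BGR2HSV); g=(h[...,0]>45)&(h[...,0]<85)&(h[...,1]>110)&(abs(d[...,1]+200)<25)&(abs(d[...,0])<80); print('mark',g.sum(),d[g].mean(0) if g.any() else '')
E
```

```text
tape 123 [18.28 17.41]
tape 68 [12.66 14.43]
dimmer 45 [  20.0525414  -176.90613835]
dimmer 43 [ -34.58560586 -179.01759897]
mark 0
```

```bash
python3 - <<'E'
from h import *
c0=dict(np.load('/tmp/top0.npz')); w=dict(np.load('/tmp/w6.npz'))
print('tape start',ray(c0,355.4,148.8,22).round(0),'w6 (t=46s)',ray(w,65,257,22).round(0))
s=snap('scene');
for q in(dict(np.load('/tmp/scene0.npz')),s):
    h=cv2.cvtColor(q['img'],cv2.COLOR_BGR2HSV)[250:290,300:350]; m=(h[...,0]>100)&(h[...,0]<130)&(h[...,1]>110); print(m.sum(),np.argwhere(m).mean(0).round(1))
print(sign_off())
E
```

```text
tape start [ 775. -141.   22.] w6 (t=46s) [ 767. -144.   22.]
156 [20.3 24.2]
172 [19.8 24.1]
the job is handed in; nothing more can be done
None
```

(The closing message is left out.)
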